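# Sort the worktop oddments into their trays

### The job

Sort the odds and ends by the hob into where each kind belongs: the salt shaker and the spice jar upright in the two bays of the wooden tray, one in each (either way round); the pillar candle and the tea light side by side and upright on the floor of the round white dish; the clothes peg lying flat in the steel tray, lengthwise. Set each thing down rather than dropping it, and leave the travel mug and the tumbler where they stand.

Things in the scene. Friction and masses are not known exactly. Their poses are not given: they have to be found in the camera images.
- shaker: Clear glass salt shaker with a grey domed cap, standing upright on the worktop: 44 mm diameter, 90 mm tall; straight round body up to 66 mm, cap narrows above; its origin is the centre of its underside, z up.
- spice_jar: Spice jar with a dark brown lid, standing upright on the worktop: 41 mm diameter all the way up, 105 mm tall; its origin is the centre of its underside, z up.
- pillar_candle: Plain cream pillar candle with a short dark wick (which may be passed through by the fingers), standing upright on the worktop: 40 mm diameter, 55 mm tall without the wick; its origin is the centre of its underside, z up.
- tea_light: Tea light in a pale cup, standing on the black glass hob, which is 6 mm above the worktop: 38 mm diameter, 15 mm tall, light; its origin is the centre of its underside, z up.
- peg: Plain wooden clothes peg lying flat on the worktop: 72 mm long (its y axis), 15 mm wide (x), 12 mm tall; origin at the centre of its underside. It does not open; pinch it across its 15 mm width, at the middle.
- condiment_tray: Fixed light-wood tray with two bays, for the shaker and the spice jar: outside 144 (x) by 76 (y) by 24 mm tall, walls 6 mm, floor 6 mm thick. One 6 mm divider as high as the walls crosses its middle, so the bays are each 63 (x) by 64 (y) mm inside, centred at x = -34.5 and x = +34.5 mm, y = 0. Origin: centre of its underside.
- candle_dish: Fixed round white ceramic dish for the two candles: 150 mm across at the rim, 14 mm tall, floor 5 mm thick and flat to about 61 mm from the centre; origin: centre of its underside. The two candles stand beside one another on its floor, e.g. each 31 mm from the centre to either side.
- peg_tray: Fixed plain steel tray with one compartment, for the clothes peg: outside 124 (x, its length) by 80 (y) by 16 mm tall (rolled end rims to 19 mm), walls 3 mm, floor 4 mm thick, inside 118 by 74 mm. Origin: centre of its underside.
- travel_mug: Bystander, behind the work: yellow tapered travel mug with a black lid, 86 mm diameter, 170 mm tall; its origin is the centre of its underside, z up.
- tumbler: Bystander, behind the work: clear glass tumbler, 77 mm diameter, 89 mm tall; its origin is the centre of its underside, z up. Around the work: behind the left end stands a microwave 285 mm tall (y above 0.20 m; its dials and handle reach out to x = 0.53 m), and wall cabinets hang from 0.45 m above the worktop beyond x = 0.60 m, so travel with the arm drawn in towards the robot.
There are look-alikes about, which are no part of the job. Of the things shaped like the candle_dish, the white one is meant.

How it is judged:
At the end, for the whole second after the job is handed in: Shaker and spice jar upright (0.15 rad), one per bay, on the wooden tray's floor; both candles upright on the dish floor within 56 mm of its centre; peg flat on the steel tray's floor, within 0.4 rad of its length, within 45 mm (along) and 35 mm (across) of its middle; all released, at rest (x of shaker in the frame of condiment_tray between -0.06 and 0.06 m and y of shaker in the frame of condiment_tray between -0.026 and 0.026 m and z of shaker in the frame of condiment_tray between 0.002 and 0.011 m and angle between each of shaker, spice_jar, pillar_candle, tea_light's own z axis and vertical below 0.15 rad and x of spice_jar in the frame of condiment_tray between -0.06 and 0.06 m and y of spice_jar in the frame of condiment_tray between -0.026 and 0.026 m and z of spice_jar in the frame of condiment_tray between 0.002 and 0.011 m and horizontal distance between each of pillar_candle, tea_light and candle_dish below 0.056 m and z of pillar_candle in the frame of candle_dish between 0.001 and 0.01 m and z of tea_light in the frame of candle_dish between 0.001 and 0.01 m and x of peg in the frame of peg_tray between -0.045 and 0.045 m and y of peg in the frame of peg_tray between -0.035 and 0.035 m and z of peg in the frame of peg_tray between 0 and 0.009 m and angle between the y axis of peg and the x axis of peg_tray, either way round below 0.4 rad and angle between peg's own z axis and vertical below 0.2 rad and linear speed of each of shaker, spice_jar, pillar_candle, tea_light, peg below 0.02 m/s and angular speed of each of shaker, spice_jar, pillar_candle, tea_light, peg below 0.3 rad/s and contact force between each of shaker, spice_jar, pillar_candle, tea_light, peg and the fingers below 0.05 N); the robot touches nothing.
It fails at once if the travel mug is shoved or knocked (moved more than 30 mm) (distance of travel_mug from where it was at the start of the episode above 0.03 m).
It fails at once if the tumbler is shoved or knocked (moved more than 30 mm) (distance of tumbler from where it was at the start of the episode above 0.03 m).
It fails at once if the shaker is dropped (falls freely, faster than 0.7 m/s, about 25 mm of fall) (linear speed of shaker above 0.7 m/s and contact force between shaker and the fingers below 0.05 N).
It fails at once if the spice jar is dropped (falls freely, faster than 0.7 m/s, about 25 mm of fall) (linear speed of spice_jar above 0.7 m/s and contact force between spice_jar and the fingers below 0.05 N).
It fails at once if the pillar candle is dropped (falls freely, faster than 0.7 m/s, about 25 mm of fall) (linear speed of pillar_candle above 0.7 m/s and contact force between pillar_candle and the fingers below 0.05 N).
It also fails if it takes over 136 s, if anything falls off the work surface, if the arm or the gripper's body presses on something with over 40 N, if the wrist force passes 120 N, or if a joint passes its speed limit or range.

### The arm

A 7-joint arm with a two-finger parallel gripper is mounted at the origin on a cart in front of the work surface, level with it; the furniture and walls round the work are solid. World frame = base frame: x ahead of the robot, y to its left, z up, the work surface at z = 0. Lengths are in m, angles in rad, forces in N, time in s.
With the tool pointing down it reaches from about 0.425 to 0.925 m from the base axis. Payload 6.8 kg.
Tool frame: the origin (TCP) lies at the very end of the fingers, on their centre line; the grasp point (between the pads) lies 19 mm behind it; z points along the fingers, y is the line along which they close (so a half turn about z gives the same grasp; the last joint's range is limited). The gripper opens to 85 mm and grips with 20 to 120 N. Pads are 22 mm wide; open, the fingers measure 114 mm over their backs; the gripper's body (76 mm by 85 mm) begins 54 mm behind the grasp point. The pads swing forward as they close: fully open they stand 13 mm farther back than shut.
Start: joints at [1.008, 0.477, 0.022, 1.555, -0.011, 1.109, -0.083], TCP at [0.297, -0.606, 0.231] pointing down, gripper open.
Joint ranges: [-2.96, 2.96], [-0.34, 2.1], [-1.41, 1.46], [0.24, 2.44], [-1.37, 4.51], [0.17, 1.92], [-2.96, 2.96]. Speed limits (rad/s): [2.39, 2.39, 3.14, 3.14, 3.14, 3.14, 3.14].

### API

Orientations are given as a unit quaternion [w, x, y, z].
In Python, from station import * gives the robot as it stands.
- The arm moves only by the tool jog_arm, never from a script. Its argument "moves" is one flat list of numbers, 7 for each row, row after row: the shift along the tool's x, y, z normalised to -1 to 1, where 1 is 20 mm, then the turn, a rotation vector about the tool's x, y, z normalised to -1 to 1, where 1 is 4 degrees, then the opening, from 0 (shut) to 1 (fully open). In form: [x, y, z, rx, ry, rz, claw, x, y, z, rx, ry, rz, claw, ...]. A call has exactly 8 rows; each row shifts and turns the commanded pose from where the row before left it, along the tool's axes as they then stand; what a row does not reach is not made up. A row lasts 1/12 s, in which the tool goes at most 41.7 mm and 7.16 degrees, less where a joint would pass 70% of its speed; a pose out of reach is approached as far as the arm can. A call with a number of a shift or a turn outside -1 to 1 is refused whole. A call with a gripper value outside its range is refused whole. The fingers move at their own pace and stop on an object; "grip_force" is the grip in N (left out, the last holds). Time passes only in rows, so rows that do not move let the fingers close, or fill a call up. It gives the time, the measured TCP pose, the force, the opening and the grip force at its end, in the units of the state.
- get_obs(): the state, without advancing time (a new reading comes with each control period).
- read_camera(name): name is "scene" or "top" or "wrist"; returns a dict with "color" (384x512x3 uint8, blue, green, red), "fx", "fy", "cx", "cy" (pixels), "rvec" (rotation vector, rad) and "tvec" (3), from world to camera coordinates, as OpenCV has them. Camera axes: x right, y down, z forward; pixel columns grow to the right and rows downward; lengths in m; the calibration is good to about 2 mm. A picture is of the moment at which its call begins. There is no depth.
- hand_in(): hands the job in; it is judged then, once.
The state is a dict: "t": time; "q": joint angles; "joint_vel": joint speeds; "joint_torque": joint torques, N m; "eef_pos": TCP position; "tool_rot": TCP orientation; "contact_force": force on the tool from outside, world axes, zero at the start; "torque": the same for the moment, N m; "gripper_width": opening from 0.0 (shut) to 1.0 (fully open); "grasp_force": force on a finger pad.
Only numpy, scipy, OpenCV 4.12 (cv2) and the standard library are available. Lean on these libraries where they do the work, as an engineer would, in place of code of your own. Each camera call takes 0.05 s, during which the arm holds its last target. There are 200 camera calls.

## Working session

There is one attempt and no reset: what is moved stays moved. The work goes in short steps, Python scripts to look and compute and a tool call to move; the robot and the scene stay as the last step left them, time stands still between calls to the robot, and variables do not carry over. Pictures are saved under pics/ and viewed, at most 14 in all, crops included, and the job is handed in when it is done.

Besides the shell and the picture viewer there is one more tool, called after ">>>" as name(argument=value, ...), one argument or row to a line, values as JSON. jog_arm: Moves the arm, as the interface text tells. Scaled input: -1 to 1 covers 20 mm each way for a shift and 4 degrees each way for a turn. Its arguments: {"type":"object","properties":{"moves":{"type":"array"},"grip_force":{"type":"number"}},"required":["moves"]}

```bash
mkdir -p pics; ls
python3 - <<'E'
from station import *
import cv2
o=get_obs()
print(o['t'],o['eef_pos'],o['tool_rot'],o['gripper_width'])
for n in ('scene','top'):
    c=read_camera(n); cv2.imwrite(f'pics/{n}0.png',cv2.resize(c['color'],(800,600),interpolation=cv2.INTER_CUBIC))
    print(n,c['fx'],c['cx'],c['cy'],c['rvec'],c['tvec'])
E
```

```text
pics
0.0 [ 0.29625056 -0.6058593   0.23031719] [-8.77964853e-04  9.74258170e-01  2.25433323e-01 -2.51573277e-04] 1.0003312471161019
scene 438.975521878484 260.44429172228706 193.42005922990953 [ 1.48636408 -2.3139614   0.66245476] [0.29822964 0.4590154  1.17119614]
top 352.48616537362153 250.3021900237053 188.3780793748291 [ 2.15087547 -2.18848399  0.12441583] [0.06288828 0.55479989 1.32607963]
```

View pics/scene0.png

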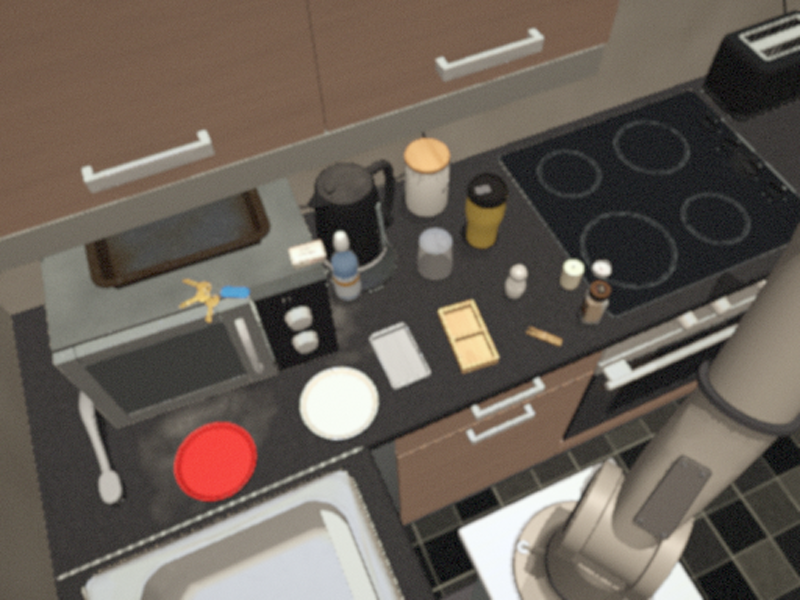

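View pics/top0.png

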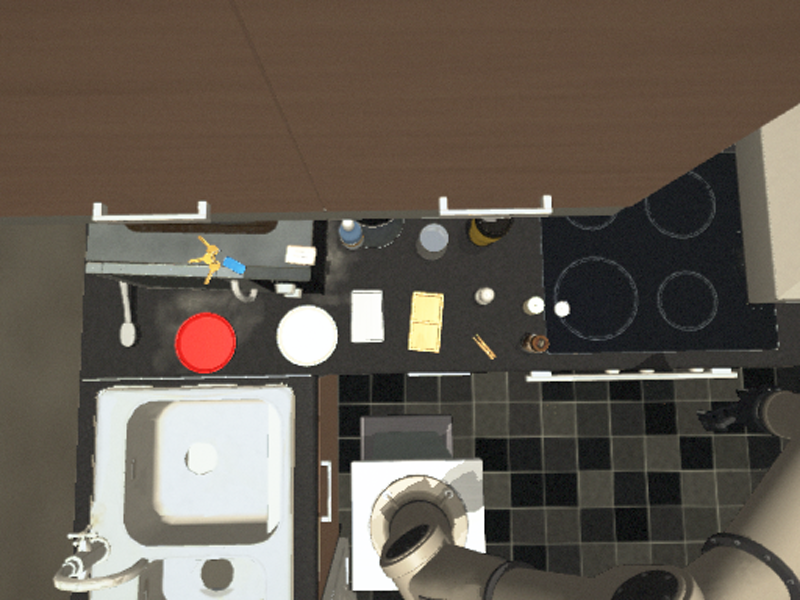

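The top view (800x600 px) shows these candidates:
- **Shaker:** (485,295).
- **Pillar candle:** (534,305), the one off the hob.
- **Tea light:** (562,309), the one on the hob.
- **Spice jar:** (537,343).
- **Peg:** (484,347). The keys at (208,255) are no match.
- **Dish:** the white one at (307,335), not the red one at (205,343).
- **Trays:** wooden at (426,322) and steel at (367,316).
- **Bystanders:** tumbler at (433,240) and mug at (488,232).

```bash
cat > h.py <<'E'
from station import *
import cv2, numpy as np
def cam(n):
    c=read_camera(n); c['R']=cv2.Rodrigues(np.array(c['rvec'],float))[0]; c['t']=np.array(c['tvec'],float).ravel(); return c
def ray(c,uv,z):
    d=c['R'].T@np.array([(uv[0]-c['cx'])/c['fx'],(uv[1]-c['cy'])/c['fy'],1]); o=-c['R'].T@c['t']
    return o+d*(z-o[2])/d[2]
def proj(c,p):
    q=c['R']@np.array(p,float)+c['t']; return np.array([c['fx']*q[0]/q[2]+c['cx'],c['fy']*q[1]/q[2]+c['cy']])
def tri(c1,a,c2,b):
    M=[];r=[]
    for c,u in((c1,a),(c2,b)):
        d=c['R'].T@np.array([(u[0]-c['cx'])/c['fx'],(u[1]-c['cy'])/c['fy'],1]); d/=np.linalg.norm(d)
        P=np.eye(3)-np.outer(d,d); M.append(P); r.append(P@(-c['R'].T@c['t']))
    return np.linalg.solve(sum(M),sum(r))
def comps(mask,amin=20,amax=1e9):
    n,l,s,ce=cv2.connectedComponentsWithStats(mask.astype(np.uint8))
    return [(ce[i],s[i],l==i) for i in range(1,n) if amin<=s[i][4]<=amax]
def rect(m):
    c,_=cv2.findContours(m.astype(np.uint8),cv2.RETR_EXTERNAL,cv2.CHAIN_APPROX_NONE); return cv2.minAreaRect(max(c,key=cv2.contourArea))
E
python3 - <<'E'
from h import *
c=cam('top'); im=c['color']
roi=np.zeros(im.shape[:2],bool); roi[182:236,160:372]=1
m=(im.max(2)>95)&roi
for ce,s,mm in comps(m,12):
    r=rect(mm); b=cv2.boxPoints(r)
    print(s,np.round(ce,1),im[mm].mean(0).round(),'z0',ray(c,ce,0).round(3)[:2],'z.02',ray(c,ce,.02).round(3)[:2],'z.09',ray(c,ce,.09).round(3)[:2])
    if s[4]>300: print('   corners z.02',[ray(c,p,.02).round(3)[:2].tolist() for p in b])
s=cam('scene')
A=cv2.resize(im[175:235,170:380],None,fx=3.8,fy=3.8,interpolation=cv2.INTER_CUBIC)
B=cv2.resize(s['color'][150:255,190:400],None,fx=3.0,fy=3.0,interpolation=cv2.INTER_CUBIC)
w=max(A.shape[1],B.shape[1]); out=np.zeros((A.shape[0]+B.shape[0],w,3),np.uint8); out[:A.shape[0],:A.shape[1]]=A; out[A.shape[0]:,:B.shape[1]]=B
cv2.imwrite('pics/crop1.png',out); print(out.shape, -c['R'].T@c['t'])
E
```

```text
[176 182  17   9 119] [184.5 185.7] [189. 202. 201.] z0 [0.574 0.311] z.02 [0.572 0.308] z.09 [0.563 0.295]
[160 184   5   9  35] [161.7 188. ] [140. 154. 158.] z0 [0.566 0.401] z.02 [0.564 0.396] z.09 [0.556 0.379]
[224 185  22  35 730] [234.2 201.9] [229. 233. 233.] z0 [0.507 0.117] z.02 [0.506 0.116] z.09 [0.501 0.113]
   corners z.02 [[0.572, 0.155], [0.57, 0.074], [0.439, 0.076], [0.44, 0.156]]
[304 184  13  11 111] [309.7 188.9] [170. 187. 192.] z0 [ 0.553 -0.181] z.02 [ 0.551 -0.177] z.09 [ 0.544 -0.165]
[261 186  23  40 799] [272.1 205.4] [160. 230. 240.] z0 [ 0.491 -0.031] z.02 [ 0.489 -0.03 ] z.09 [ 0.485 -0.025]
   corners z.02 [[0.42, 0.018], [0.568, 0.003], [0.56, -0.078], [0.412, -0.061]]
[335 189  14  13 127] [341.4 195.2] [200. 212. 212.] z0 [ 0.526 -0.304] z.02 [ 0.524 -0.299] z.09 [ 0.518 -0.28 ]
[355 192  10  11  84] [359.4 197.3] [222. 226. 225.] z0 [ 0.517 -0.375] z.02 [ 0.515 -0.368] z.09 [ 0.51  -0.346]
[ 177  195   40   40 1244] [196.  214.4] [242. 246. 245.] z0 [0.461 0.266] z.02 [0.46  0.263] z.09 [0.457 0.253]
   corners z.02 [[0.461, 0.369], [0.566, 0.263], [0.458, 0.158], [0.355, 0.264]]
[302 214  16  16  80] [309.7 221.9] [ 97. 151. 182.] z0 [ 0.424 -0.176] z.02 [ 0.423 -0.173] z.09 [ 0.423 -0.16 ]
[336 214  16  12 101] [343.6 219.9] [ 69.  93. 120.] z0 [ 0.429 -0.309] z.02 [ 0.429 -0.303] z.09 [ 0.428 -0.284]
(543, 798, 3) [0.4108558  0.06449755 1.37741882]
```

View pics/crop1.png

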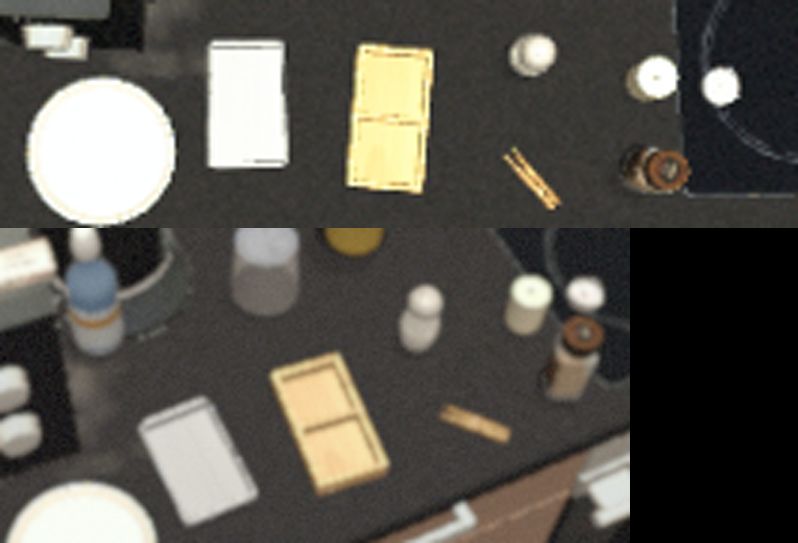

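The crop confirms the choices: cream pillar with wick on the worktop, tea light on the hob, jar with the brown lid, and a single peg. Next I turn the tool square to the world axes and move over the group for a wrist view.

>>> jog_arm(
  moves=[0, 0, -0.3, 0, 0, 0.814, 1, 0, 0, -0.3, 0, 0, 0.814, 1, 0, 0, -0.3, 0, 0, 0.814, 1, 0, 0, -0.3, 0, 0, 0.814, 1, 0, 0, -0.3, 0, 0, 0.814, 1, 0, 0, -0.3, 0, 0, 0.814, 1, 0, 0, -0.3, 0, 0, 0.814, 1, 0, 0, -0.3, 0, 0, 0.814, 1],
  grip_force=30,
)

```text
t: 0.87
eef_pos: [0.2965, -0.6062, 0.2793]
tool_rot: [-0.0, 1.0, -0.001, -0.0]
contact_force: [-0.4, 0.8, 0.5]
gripper_width: 0.996
grasp_force: 0.0
```

>>> jog_arm(
  moves=[0.5, -1, 0, 0, 0, 0, 0.75, 0.5, -1, 0, 0, 0, 0, 0.75, 0.5, -1, 0, 0, 0, 0, 0.75, 0.5, -1, 0, 0, 0, 0, 0.75, 0.5, -1, 0, 0, 0, 0, 0.75, 0.5, -1, 0, 0, 0, 0, 0.75, 0.5, -1, 0, 0, 0, 0, 0.75, 0.5, -1, 0, 0, 0, 0, 0.75],
)

```text
t: 1.53
eef_pos: [0.3768, -0.4452, 0.2792]
tool_rot: [-0.0, 1.0, 0.0, -0.0]
contact_force: [-0.3, 0.1, 0.2]
gripper_width: 0.748
grasp_force: 0.0
```

>>> jog_arm(
  moves=[0.5, -1, 0, 0, 0, 0, 0.75, 0.5, -1, 0, 0, 0, 0, 0.75, 0.5, -1, 0, 0, 0, 0, 0.75, 0.5, -1, 0, 0, 0, 0, 0.75, 0.5, -1, 0, 0, 0, 0, 0.75, 0.5, -1, 0, 0, 0, 0, 0.75, 0.5, -1, 0, 0, 0, 0, 0.75, 0, 0, 0, 0, 0, 0, 0.75],
)

```text
t: 2.2
eef_pos: [0.449, -0.3014, 0.2793]
tool_rot: [-0.001, 1.0, 0.003, 0.001]
contact_force: [0.6, 0.7, 0.2]
gripper_width: 0.747
grasp_force: 0.0
```

Run:
```python
from h import *
o=get_obs();print(o['t'],o['eef_pos'],o['tool_rot'],o['gripper_width'],o['q'])
c=cam('wrist');np.save('pics/w1.npy',c['color']);cv2.imwrite('pics/w1.png',c['color'])
print(c['fx'],c['cx'],c['cy'],c['R'].round(3).tolist(),(-c['R'].T@c['t']).round(3))
```

```text
2.2 [ 0.44904713 -0.3014142   0.27927856] [-1.10659003e-03  9.99993221e-01  3.47158482e-03  5.30147395e-04] 0.7474188802507672 [ 0.51004782  0.2138285  -0.03843849  1.81763208  0.00636464  1.11036493
 -1.09419778]
295.8341127750171 254.7208319434391 189.214727679336 [[0.007, -1.0, -0.002], [-0.957, -0.007, 0.29], [-0.29, 0.0, -0.957]] [ 0.522 -0.302  0.421]
```

View pics/w1.png

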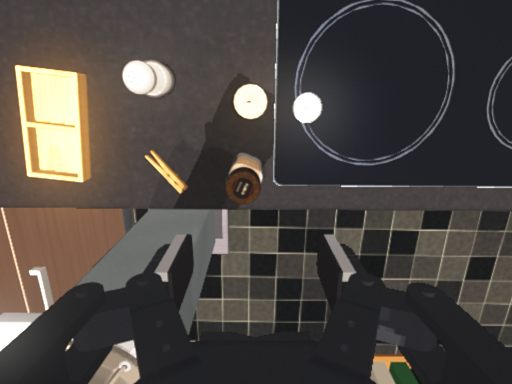

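The wrist view shows the shaker cap at (139,76), pillar top (251,101), tea light (307,108), jar lid (243,185), peg (166,172) and wooden tray (54,123).

Run:
```python
from h import *
c=cam('wrist'); im=c['color']; hsv=cv2.cvtColor(im,cv2.COLOR_BGR2HSV)
br=im.max(2)
def near(m,p,r,amin=15):
    k=np.zeros(m.shape,np.uint8); cv2.circle(k,p,r,1,-1)
    return max(comps(m&(k>0),amin),key=lambda x:x[1][4])
for n,p,r,th,z in(('pillar',(251,101),22,180,.055),('tea',(307,108),18,180,.021),('cap',(139,76),15,170,.085)):
    ce,s,mm=near(br>th,p,r); (u,v),R=cv2.minEnclosingCircle(np.argwhere(mm)[:,::-1].astype(np.float32))
    w=ray(c,(u,v),z);e=ray(c,(u+R,v),z); print(n,s[:4],np.round((u,v,R),1),w.round(4),'rad',np.linalg.norm(e-w).round(4))
print('jar',[ray(c,(243,185),.105).round(4), ray(c,(243,202),.105).round(4)])
print('shaker base',ray(c,(158,80),0).round(4))
m=(hsv[...,1]>90)&(br>110)&(hsv[...,0]<30)
ce,s,mm=near(m,(166,172),30); r=rect(mm);b=cv2.boxPoints(r); P=np.array([ray(c,p,.012)[:2] for p in b]); print('peg',P.mean(0).round(4),P.round(3).tolist())
l=max((P[1]-P[0],P[2]-P[1]),key=np.linalg.norm);print(np.linalg.norm(l),np.degrees(np.arctan2(l[1],l[0])))
ce,s,mm=near(m,(54,123),80); r=rect(mm);b=cv2.boxPoints(r)
print('tray px',b.round(0).tolist())
for pts in [[(17,66),(78,73),(84,182),(26,176)]]:
    P=np.array([ray(c,p,.024)[:2] for p in pts]);print(P.round(4).tolist(),P.mean(0))
```

```text
pillar [231  83  34  35] [247.8  99.8  17.4] [ 0.5205 -0.2958  0.055 ] rad 0.0206
tea [291  91  29  31] [304.8 106.2  15.5] [ 0.5128 -0.3693  0.021 ] rad 0.0202
cap [124  61  30  31] [139.  76.  15.] [ 0.5442 -0.1809  0.085 ] rad 0.016
jar [array([ 0.4298, -0.2915,  0.105 ]), array([ 0.4098, -0.2914,  0.105 ])]
shaker base [ 0.5452 -0.1745  0.    ]
peg [ 0.4236 -0.1758] [[0.445, -0.146], [0.457, -0.159], [0.402, -0.206], [0.39, -0.193]]
0.071859030543522 -139.24168294733175
tray px [[1.0, 62.0], [95.0, 53.0], [109.0, 187.0], [15.0, 196.0]]
[[0.5594, -0.0077], [0.5516, -0.0823], [0.4097, -0.0668], [0.418, 0.0122]] [ 0.48465659 -0.03616015]
```

>>> jog_arm(
  moves=[0.41, 0.4, 0.5, 0, 0, 0, 0.7, 0.41, 0.4, 0.5, 0, 0, 0, 0.7, 0.41, 0.4, 0.5, 0, 0, 0, 0.7, 0.41, 0.4, 0.5, 0, 0, 0, 0.7, 0.41, 0.4, 0.5, 0, 0, 0, 0.7, 0.41, 0.4, 0.5, 0, 0, 0, 0.7, 0.41, 0.4, 0.5, 0, 0, 0, 0.7, 0, 0, 0, 0, 0, 0, 0.7],
)

```text
t: 2.97
eef_pos: [0.5029, -0.3646, 0.2069]
tool_rot: [-0.0, 1.0, -0.001, -0.001]
contact_force: [-0.4, 0.3, -0.8]
gripper_width: 0.701
grasp_force: 0.0
```

>>> jog_arm(
  moves=[0, 0, 0.8, 0, 0, 0, 0.7, 0, 0, 0.8, 0, 0, 0, 0.7, 0, 0, 0.8, 0, 0, 0, 0.7, 0, 0, 0.8, 0, 0, 0, 0.7, 0, 0, 0.8, 0, 0, 0, 0.7, 0, 0, 0.8, 0, 0, 0, 0.7, 0, 0, 0.8, 0, 0, 0, 0.7, 0, 0, 0, 0, 0, 0, 0.7],
)

```text
t: 3.63
eef_pos: [0.5011, -0.3621, 0.0947]
tool_rot: [-0.001, 1.0, -0.001, -0.002]
contact_force: [-0.9, -0.1, -0.0]
gripper_width: 0.7
grasp_force: 0.0
```

Run:
```python
from h import *
c=cam('wrist');cv2.imwrite('pics/w2.png',c['color'])
o=get_obs();print(o['t'],o['eef_pos'],o['tool_rot'],o['gripper_width'])
```

```text
3.6833 [ 0.50206465 -0.36246648  0.0962861 ] [-6.22886167e-04  9.99998465e-01 -5.16617784e-04 -1.55403920e-03] 0.7006556570893453
```

View pics/w2.png

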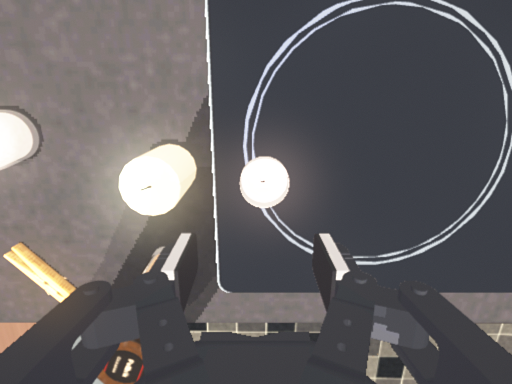

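The tea light is at (264,182), between the finger lines and a little ahead of them; the pillar top is at (150,186).

Run:
```python
from h import *
c=cam('wrist'); br=c['color'].max(2)
for n,p,r,z in(('tea',(264,182),32,.021),('pillar',(148,187),31,.055)):
    k=np.zeros(br.shape,np.uint8); cv2.circle(k,p,r,1,-1)
    ce,s,mm=max(comps((br>190)&(k>0)),key=lambda x:x[1][4]);print(n,s,ce,ray(c,ce,z))
print(ray(c,(264,182),.021),ray(c,(150,186),.055)); o=get_obs();print(o['eef_pos'],o['tool_rot'])
```

```text
tea [ 239  152   50   63 2053] [262.80418899 182.21285923] [ 0.51464024 -0.36928978  0.021     ]
pillar [ 119  156   61   60 2837] [148.89918928 185.86041593] [ 0.52183557 -0.29499654  0.055     ]
[ 0.51480764 -0.37019843  0.021     ] [ 0.52174119 -0.2956963   0.055     ]
[ 0.50309145 -0.36288915  0.09753883] [-3.52600284e-05  9.99999783e-01 -4.38297464e-04 -4.90331161e-04]
```

>>> jog_arm(
  moves=[0.275, 0.175, 0.5, 0, 0, 0, 0.7, 0.275, 0.175, 0.7, 0, 0, 0, 0.7, 0, 0, 0.8, 0, 0, 0, 0.7, 0, 0, 0.8, 0, 0, 0, 0.7, 0, 0, 0.8, 0, 0, 0, 0.7, 0, 0, 0.6, 0, 0, 0, 0.7, 0, 0, 0.25, 0, 0, 0, 0.7, 0, 0, 0, 0, 0, 0, 0.7],
  grip_force=25,
)

```text
t: 4.4
eef_pos: [0.5146, -0.3693, 0.0074]
tool_rot: [-0.0, 1.0, 0.0, -0.001]
contact_force: [0.4, -0.3, 0.3]
gripper_width: 0.697
grasp_force: 0.0
```

>>> jog_arm(
  moves=[0, 0, 0, 0, 0, 0, 0.6, 0, 0, 0, 0, 0, 0, 0.5, 0, 0, 0, 0, 0, 0, 0.4, 0, 0, 0, 0, 0, 0, 0.3, 0, 0, 0, 0, 0, 0, 0.2, 0, 0, 0, 0, 0, 0, 0.2, 0, 0, 0, 0, 0, 0, 0.2, 0, 0, 0, 0, 0, 0, 0.2],
)

```text
t: 5.07
eef_pos: [0.5157, -0.3699, 0.0096]
tool_rot: [0.001, 1.0, 0.0, 0.001]
contact_force: [-1.2, 1.1, 6.5]
gripper_width: 0.42
grasp_force: 25.2
```

>>> jog_arm(
  moves=[0, 0, -0.3, 0, 0, 0, 0.2, 0, 0, -0.7, 0, 0, 0, 0.2, 0, 0, -1, 0, 0, 0, 0.2, 0, 0, -1, 0, 0, 0, 0.2, 0, 0, -1, 0, 0, 0, 0.2, 0, 0, -1, 0, 0, 0, 0.2, 0, 0, -1, 0, 0, 0, 0.2, 0, 0, -1, 0, 0, 0, 0.2],
)

```text
t: 5.73
eef_pos: [0.5149, -0.3693, 0.1506]
tool_rot: [0.0, 1.0, 0.0, 0.0]
contact_force: [1.0, -1.1, -0.3]
gripper_width: 0.424
grasp_force: 25.2
```

>>> jog_arm(
  moves=[-0.4, -0.5, -1, 0, 0, 0, 0.2, -0.4, -1, -1, 0, 0, 0, 0.2, -0.4, -1, 0, 0, 0, 0, 0.2, -0.4, -1, 0, 0, 0, 0, 0.2, 0, -1, 0, 0, 0, 0, 0.2, 0, -1, 0, 0, 0, 0, 0.2, 0, -1, 0, 0, 0, 0, 0.2, 0, -1, 0, 0, 0, 0, 0.2],
)

```text
t: 6.4
eef_pos: [0.4827, -0.2184, 0.1896]
tool_rot: [0.0, 1.0, 0.0, 0.001]
contact_force: [-0.4, 0.0, -0.4]
gripper_width: 0.421
grasp_force: 25.2
```

>>> jog_arm(
  moves=[0, -1, 0, 0, 0, 0, 0.2, 0, -1, 0, 0, 0, 0, 0.2, 0, -1, 0, 0, 0, 0, 0.2, 0, -1, 0, 0, 0, 0, 0.2, 0, -1, 0, 0, 0, 0, 0.2, 0, -1, 0, 0, 0, 0, 0.2, 0, -1, 0, 0, 0, 0, 0.2, 0, -1, 0, 0, 0, 0, 0.2],
)

```text
t: 7.07
eef_pos: [0.4827, -0.0585, 0.1895]
tool_rot: [0.0, 1.0, 0.0, 0.001]
contact_force: [0.7, -0.7, -0.2]
gripper_width: 0.419
grasp_force: 25.2
```

>>> jog_arm(
  moves=[0, -1, 0, 0, 0, 0, 0.2, 0, -1, 0, 0, 0, 0, 0.2, 0, -1, 0, 0, 0, 0, 0.2, 0, -1, 0, 0, 0, 0, 0.2, 0, -1, 0, 0, 0, 0, 0.2, 0, -1, 0, 0, 0, 0, 0.2, 0, -0.5, 0, 0, 0, 0, 0.2, 0, 0, 0, 0, 0, 0, 0.2],
)

```text
t: 7.73
eef_pos: [0.4828, 0.073, 0.1892]
tool_rot: [-0.0, 1.0, 0.002, 0.001]
contact_force: [-0.5, -0.5, 0.3]
gripper_width: 0.415
grasp_force: 25.2
```

Run:
```python
from h import *
c=cam('wrist');cv2.imwrite('pics/w3.png',c['color'])
o=get_obs();print(o['t'],o['eef_pos'],o['tool_rot'],o['gripper_width'],o['q'])
```

```text
7.7833 [0.4828336  0.07112356 0.18892612] [4.27157835e-05 9.99999340e-01 1.08071730e-03 3.86323413e-04] 0.42265684644871815 [-0.05962652  0.23345682 -0.24619352  2.02363498  0.07290629  0.89188387
 -1.91382274]
```

View pics/w3.png

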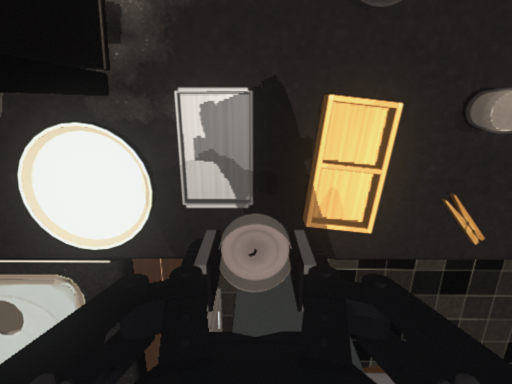

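The wrist view shows the dish at (86,186), steel tray corners (176,88) to (253,207), wooden tray corners (328,95), (403,103), (372,233), (304,225), and the tea light held level.

Run:
```python
from h import *
c=cam('wrist'); im=c['color']; hsv=cv2.cvtColor(im,cv2.COLOR_BGR2HSV)
def q(n,pts,z):
    P=np.array([ray(c,p,z)[:2] for p in pts]); a=P[0]-P[3]; print(n,P.round(3).tolist(),'c',P.mean(0).round(4),'len',np.linalg.norm(a),np.linalg.norm(P[1]-P[0]),'yaw',np.degrees(np.arctan2(a[1],a[0])))
q('wood',[(328,95),(403,103),(372,233),(304,225)],.024)
q('steel',[(176,88),(253,88),(253,207),(184,208)],.017)
k=np.zeros(im.shape[:2],bool);k[110:258,5:165]=1
ce,s,mm=max(comps((im.min(2)>90)&k),key=lambda x:x[1][4]);print(s)
cn,_=cv2.findContours(mm.astype(np.uint8),0,1);cn=max(cn,key=len)[:,0]
P=np.array([ray(c,p,.014)[:2] for p in cn],np.float32);print('dish',cv2.minEnclosingCircle(P))
```

```text
wood [[0.56, -0.002], [0.553, -0.077], [0.411, -0.063], [0.421, 0.015]] c [ 0.4864 -0.0318] len 0.1403432403057461 0.0755939077992956 yaw -6.8394867586896835
steel [[0.567, 0.15], [0.567, 0.072], [0.44, 0.072], [0.439, 0.15]] c [0.5031 0.111 ] len 0.12834780046866143 0.07730078951655951 yaw -0.27430027792356176
[   15   122   136   129 13446]
dish ((0.45844128727912903, 0.262386679649353), 0.07501856237649918)
```

>>> jog_arm(
  moves=[0, -1, 0, 0, 0, 0, 0.2, 0, -1, 0, 0, 0, 0, 0.2, 0, -1, 0, 0, 0, 0, 0.2, 0, -1, 0, 0, 0, 0, 0.2, 0, -1, 0, 0, 0, 0, 0.2, 0, -1, 0, 0, 0, 0, 0.2, 0, -1, 0, 0, 0, 0, 0.2, 0, -1, 0, 0, 0, 0, 0.2],
)

```text
t: 8.5
eef_pos: [0.4834, 0.2294, 0.1883]
tool_rot: [0.001, 1.0, -0.001, 0.0]
contact_force: [0.7, -1.0, -0.9]
gripper_width: 0.424
grasp_force: 25.2
```

>>> jog_arm(
  moves=[0, -1, 0, 0, 0, 0, 0.2, 0, -0.55, 0.5, 0, 0, 0, 0.2, 0, 0, 1, 0, 0, 0, 0.2, 0, 0, 1, 0, 0, 0, 0.2, 0, 0, 1, 0, 0, 0, 0.2, 0, 0, 1, 0, 0, 0, 0.2, 0, 0, 1, 0, 0, 0, 0.2, 0, 0, 0.5, 0, 0, 0, 0.2],
)

```text
t: 9.17
eef_pos: [0.482, 0.2587, 0.0654]
tool_rot: [0.002, 1.0, -0.001, -0.002]
contact_force: [-0.4, -0.3, 0.4]
gripper_width: 0.42
grasp_force: 25.2
```

>>> jog_arm(
  moves=[0, 0, 0.5, 0, 0, 0, 0.2, 0, 0, 0.5, 0, 0, 0, 0.2, 0, 0, 0.5, 0, 0, 0, 0.2, 0, 0, 0.5, 0, 0, 0, 0.2, 0, 0, 0.4, 0, 0, 0, 0.2, 0, 0, 0, 0, 0, 0, 0.2, 0, 0, 0, 0, 0, 0, 0.2, 0, 0, 0, 0, 0, 0, 0.2],
)

```text
t: 9.83
eef_pos: [0.4831, 0.2619, 0.0206]
tool_rot: [-0.0, 1.0, 0.0, 0.0]
contact_force: [0.2, 0.2, 0.1]
gripper_width: 0.423
grasp_force: 25.2
```

>>> jog_arm(
  moves=[0, 0, 0.2, 0, 0, 0, 0.2, 0, 0, 0.2, 0, 0, 0, 0.2, 0, 0, 0.2, 0, 0, 0, 0.2, 0, 0, 0, 0, 0, 0, 0.2, 0, 0, 0, 0, 0, 0, 0.2, 0, 0, 0, 0, 0, 0, 0.45, 0, 0, 0, 0, 0, 0, 0.5, 0, 0, 0, 0, 0, 0, 0.56],
)

```text
t: 10.5
eef_pos: [0.4826, 0.2615, 0.0081]
tool_rot: [0.0, 1.0, 0.0, -0.0]
contact_force: [-0.5, 0.6, 0.1]
gripper_width: 0.559
grasp_force: 0.0
```

>>> jog_arm(
  moves=[0, 0, 0, 0, 0, 0, 0.56, 0, 0, 0, 0, 0, 0, 0.56, 0, 0, -0.3, 0, 0, 0, 0.56, 0, 0, -1, 0, 0, 0, 0.56, 0, 0, -1, 0, 0, 0, 0.56, 0, 0, -1, 0, 0, 0, 0.56, 0, 0, -1, 0, 0, 0, 0.56, 0, 0, -1, 0, 0, 0, 0.56],
)

```text
t: 11.17
eef_pos: [0.4826, 0.2616, 0.1157]
tool_rot: [-0.0, 1.0, 0.0, 0.0]
contact_force: [-0.3, 0.8, -0.3]
gripper_width: 0.56
grasp_force: 0.0
```

>>> jog_arm(
  moves=[0, 0, -1, 0, 0, 0, 0.75, 0, 0, -1, 0, 0, 0, 0.75, 0, 0, -1, 0, 0, 0, 0.75, 0, 0, -1, 0, 0, 0, 0.75, 0, 0.5, 0, 0, 0, 0, 0.75, 0, 1, 0, 0, 0, 0, 0.75, 0, 1, 0, 0, 0, 0, 0.75, 0, 1, 0, 0, 0, 0, 0.75],
)

```text
t: 11.83
eef_pos: [0.4823, 0.1904, 0.1942]
tool_rot: [0.0, 1.0, 0.0, -0.0]
contact_force: [-1.2, -1.1, 0.4]
gripper_width: 0.748
grasp_force: 0.0
```

Run:
```python
from h import *
c=cam('wrist');cv2.imwrite('pics/w4.png',c['color'])
o=get_obs();print(o['t'],o['eef_pos'],o['tool_rot'],o['gripper_width'],o['q'])
```

```text
11.8833 [0.48260798 0.18532748 0.19382457] [ 1.85728074e-03  9.99995765e-01 -2.16661290e-03 -5.70882586e-04] 0.7510520777073231 [-0.2332335   0.28021503 -0.30235417  1.95087852  0.10635401  0.92818155
 -2.16372285]
```

View pics/w4.png

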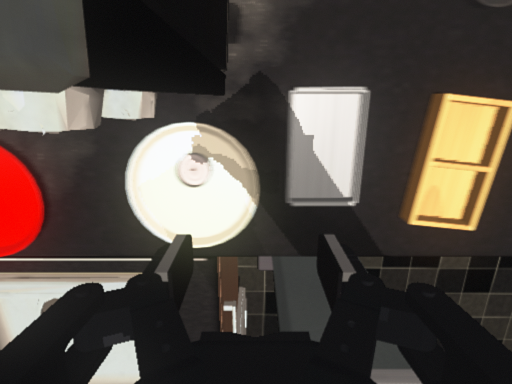

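The tea light stands in the dish at (193,170), near the centre (193,185). Now the pillar.

>>> jog_arm(
  moves=[0, 1, 0, 0, 0, 0, 0.75, 0, 1, 0, 0, 0, 0, 0.75, 0, 1, 0, 0, 0, 0, 0.75, 0, 1, 0, 0, 0, 0, 0.75, 0, 1, 0, 0, 0, 0, 0.75, 0, 1, 0, 0, 0, 0, 0.75, 0, 1, 0, 0, 0, 0, 0.75, 0, 1, 0, 0, 0, 0, 0.75],
)

```text
t: 12.55
eef_pos: [0.4823, 0.0304, 0.1942]
tool_rot: [0.0, 1.0, 0.0, -0.0]
contact_force: [0.5, -0.7, 0.3]
gripper_width: 0.751
grasp_force: 0.0
```

>>> jog_arm(
  moves=[0, 1, 0, 0, 0, 0, 0.75, 0, 1, 0, 0, 0, 0, 0.75, 0, 1, 0, 0, 0, 0, 0.75, 0, 1, 0, 0, 0, 0, 0.75, 0, 1, 0, 0, 0, 0, 0.75, 0, 1, 0, 0, 0, 0, 0.75, 0, 1, 0, 0, 0, 0, 0.75, 0, 1, 0, 0, 0, 0, 0.75],
)

```text
t: 13.22
eef_pos: [0.4822, -0.1295, 0.1941]
tool_rot: [-0.0, 1.0, -0.0, -0.0]
contact_force: [0.4, 0.0, -0.5]
gripper_width: 0.748
grasp_force: 0.0
```

>>> jog_arm(
  moves=[0.4, 1, 0, 0, 0, 0, 0.75, 0.4, 1, 0, 0, 0, 0, 0.75, 0.4, 1, 0, 0, 0, 0, 0.75, 0.4, 1, 0, 0, 0, 0, 0.75, 0.35, 1, 0, 0, 0, 0, 0.75, 0, 1, 0, 0, 0, 0, 0.75, 0, 1, 0, 0, 0, 0, 0.75, 0, 1, 0, 0, 0, 0, 0.75],
)

```text
t: 13.88
eef_pos: [0.5214, -0.2893, 0.1939]
tool_rot: [-0.0, 1.0, 0.0, -0.0]
contact_force: [-0.4, -0.1, -0.4]
gripper_width: 0.749
grasp_force: 0.0
```

>>> jog_arm(
  moves=[0, 0.375, 0.5, 0, 0, 0, 0.75, 0, 0, 1, 0, 0, 0, 0.75, 0, 0, 1, 0, 0, 0, 0.75, 0, 0, 1, 0, 0, 0, 0.75, 0, 0, 1, 0, 0, 0, 0.75, 0, 0, 0.5, 0, 0, 0, 0.75, 0, 0, 0, 0, 0, 0, 0.75, 0, 0, 0, 0, 0, 0, 0.75],
)

```text
t: 14.55
eef_pos: [0.5216, -0.2953, 0.094]
tool_rot: [-0.0, 1.0, 0.0, -0.0]
contact_force: [0.4, 0.5, 0.6]
gripper_width: 0.751
grasp_force: 0.0
```

Tracking is exact. I go down 70 mm and grip.

>>> jog_arm(
  moves=[0, 0, 0.8, 0, 0, 0, 0.75, 0, 0, 0.8, 0, 0, 0, 0.75, 0, 0, 0.8, 0, 0, 0, 0.75, 0, 0, 0.7, 0, 0, 0, 0.75, 0, 0, 0.4, 0, 0, 0, 0.75, 0, 0, 0, 0, 0, 0, 0.6, 0, 0, 0, 0, 0, 0, 0.5, 0, 0, 0, 0, 0, 0, 0.4],
  grip_force=40,
)

```text
t: 15.22
eef_pos: [0.5229, -0.2962, 0.0257]
tool_rot: [0.0, 1.0, 0.0, 0.001]
contact_force: [1.0, 0.1, 0.4]
gripper_width: 0.453
grasp_force: 40.2
```

>>> jog_arm(
  moves=[0, 0, 0, 0, 0, 0, 0.2, 0, 0, 0, 0, 0, 0, 0.2, 0, 0, 0, 0, 0, 0, 0.2, 0, 0, 0, 0, 0, 0, 0.2, 0, 0, -0.2, 0, 0, 0, 0.2, 0, 0, -0.6, 0, 0, 0, 0.2, 0, 0, -1, 0, 0, 0, 0.2, 0, 0, -1, 0, 0, 0, 0.2],
)

```text
t: 15.88
eef_pos: [0.5212, -0.2956, 0.0811]
tool_rot: [-0.0, 1.0, 0.0, -0.001]
contact_force: [-0.1, 0.2, -0.1]
gripper_width: 0.452
grasp_force: 40.3
```

>>> jog_arm(
  moves=[0, 0, -1, 0, 0, 0, 0.2, 0, 0, -1, 0, 0, 0, 0.2, 0, 0, -1, 0, 0, 0, 0.2, 0, -0.375, -1, 0, 0, 0, 0.2, -0.5, -0.5, -1, 0, 0, 0, 0.2, -0.5, -1, -1, 0, 0, 0, 0.2, -0.5, -1, 0, 0, 0, 0, 0.2, -0.5, -1, 0, 0, 0, 0, 0.2],
)

```text
t: 16.55
eef_pos: [0.482, -0.2181, 0.2026]
tool_rot: [0.001, 1.0, -0.0, 0.002]
contact_force: [0.4, 0.5, -1.2]
gripper_width: 0.456
grasp_force: 40.3
```

>>> jog_arm(
  moves=[-0.5, -1, 0, 0, 0, 0, 0.2, -0.5, -1, 0, 0, 0, 0, 0.2, -0.5, -1, 0, 0, 0, 0, 0.2, -0.5, -1, 0, 0, 0, 0, 0.2, -0.5, -1, 0, 0, 0, 0, 0.2, -0.275, -1, 0, 0, 0, 0, 0.2, 0, -1, 0, 0, 0, 0, 0.2, 0, -1, 0, 0, 0, 0, 0.2],
)

```text
t: 17.22
eef_pos: [0.4256, -0.0577, 0.2011]
tool_rot: [0.0, 1.0, -0.0, 0.0]
contact_force: [1.0, -0.7, -0.2]
gripper_width: 0.451
grasp_force: 40.3
```

>>> jog_arm(
  moves=[0, -1, 0, 0, 0, 0, 0.2, 0, -1, 0, 0, 0, 0, 0.2, 0, -1, 0, 0, 0, 0, 0.2, 0, -1, 0, 0, 0, 0, 0.2, 0, -1, 0, 0, 0, 0, 0.2, 0, -1, 0, 0, 0, 0, 0.2, 0, -1, 0, 0, 0, 0, 0.2, 0, -1, 0, 0, 0, 0, 0.2],
)

```text
t: 17.88
eef_pos: [0.426, 0.1024, 0.2011]
tool_rot: [0.0, 1.0, -0.0, 0.0]
contact_force: [0.1, 0.3, -0.8]
gripper_width: 0.453
grasp_force: 40.3
```

>>> jog_arm(
  moves=[0, -1, 0, 0, 0, 0, 0.2, 0, -1, 0, 0, 0, 0, 0.2, 0, -1, 0, 0, 0, 0, 0.2, 0, -1, 0, 0, 0, 0, 0.2, 0, -1, 0, 0, 0, 0, 0.2, 0, -1, 0, 0, 0, 0, 0.2, 0, -1, 0, 0, 0, 0, 0.2, 0, -1, 0, 0, 0, 0, 0.2],
)

```text
t: 18.55
eef_pos: [0.4261, 0.2623, 0.2011]
tool_rot: [0.0, 1.0, -0.0, 0.0]
contact_force: [0.7, 0.4, -0.6]
gripper_width: 0.449
grasp_force: 40.3
```

>>> jog_arm(
  moves=[0, 0, 0.5, 0, 0, 0, 0.2, 0, 0, 1, 0, 0, 0, 0.2, 0, 0, 1, 0, 0, 0, 0.2, 0, 0, 1, 0, 0, 0, 0.2, 0, 0, 1, 0, 0, 0, 0.2, 0, 0, 0.5, 0, 0, 0, 0.2, 0, 0, 0, 0, 0, 0, 0.2, 0, 0, 0, 0, 0, 0, 0.2],
)

```text
t: 19.22
eef_pos: [0.4263, 0.2613, 0.1006]
tool_rot: [0.0, 1.0, -0.0, -0.0]
contact_force: [0.7, -0.9, -0.2]
gripper_width: 0.451
grasp_force: 40.3
```

>>> jog_arm(
  moves=[0, 0, 0.7, 0, 0, 0, 0.2, 0, 0, 0.8, 0, 0, 0, 0.2, 0, 0, 0.8, 0, 0, 0, 0.2, 0, 0, 0.6, 0, 0, 0, 0.2, 0, 0, 0.3, 0, 0, 0, 0.2, 0, 0, 0.2, 0, 0, 0, 0.2, 0, 0, 0.1, 0, 0, 0, 0.2, 0, 0, 0, 0, 0, 0, 0.2],
)

```text
t: 19.88
eef_pos: [0.4267, 0.262, 0.0309]
tool_rot: [-0.0, 1.0, 0.0, 0.0]
contact_force: [0.6, -0.2, -1.0]
gripper_width: 0.452
grasp_force: 40.3
```

>>> jog_arm(
  moves=[0, 0, 0.03, 0, 0, 0, 0.2, 0, 0, 0, 0, 0, 0, 0.2, 0, 0, 0, 0, 0, 0, 0.5, 0, 0, 0, 0, 0, 0, 0.54, 0, 0, 0, 0, 0, 0, 0.58, 0, 0, 0, 0, 0, 0, 0.62, 0, 0, 0, 0, 0, 0, 0.62, 0, 0, 0, 0, 0, 0, 0.62],
)

```text
t: 20.55
eef_pos: [0.4263, 0.2616, 0.0297]
tool_rot: [0.0, 1.0, 0.0, -0.0]
contact_force: [0.1, 1.5, 0.1]
gripper_width: 0.623
grasp_force: 0.0
```

>>> jog_arm(
  moves=[0, 0, -0.5, 0, 0, 0, 0.62, 0, 0, -1, 0, 0, 0, 0.62, 0, 0, -1, 0, 0, 0, 0.62, 0, 0, -1, 0, 0, 0, 0.62, 0, 0, -1, 0, 0, 0, 0.75, 0, 0, -1, 0, 0, 0, 0.75, 0, 0, -1, 0, 0, 0, 0.75, 0, 0, -1, 0, 0, 0, 0.75],
)

```text
t: 21.22
eef_pos: [0.426, 0.2616, 0.1815]
tool_rot: [-0.0, 1.0, 0.0, 0.0]
contact_force: [0.6, -0.4, -0.9]
gripper_width: 0.749
grasp_force: 0.0
```

>>> jog_arm(
  moves=[0, 1, 0, 0, 0, 0, 0.75, 0, 1, 0, 0, 0, 0, 0.75, 0, 1, 0, 0, 0, 0, 0.75, 0, 1, 0, 0, 0, 0, 0.75, 0, 1, 0, 0, 0, 0, 0.75, 0, 1, 0, 0, 0, 0, 0.75, 0, 1, 0, 0, 0, 0, 0.75, 0, 1, 0, 0, 0, 0, 0.75],
)

```text
t: 21.88
eef_pos: [0.4261, 0.1007, 0.1804]
tool_rot: [-0.0, 1.0, 0.0, 0.0]
contact_force: [0.6, 0.0, -0.2]
gripper_width: 0.751
grasp_force: 0.0
```

Run:
```python
from h import *
c=cam('wrist');cv2.imwrite('pics/w5.png',c['color'])
o=get_obs();print(o['t'],o['eef_pos'],o['tool_rot'],o['gripper_width'],o['q'])
```

```text
21.9333 [0.42584074 0.09644694 0.18004503] [ 1.19388876e-03  9.99997387e-01 -1.92588795e-03 -3.02788290e-04] 0.7506790202842873 [-0.04417762  0.17135367 -0.35392327  2.13267483  0.08129045  0.85111736
 -2.02171736]
```

View pics/w5.png

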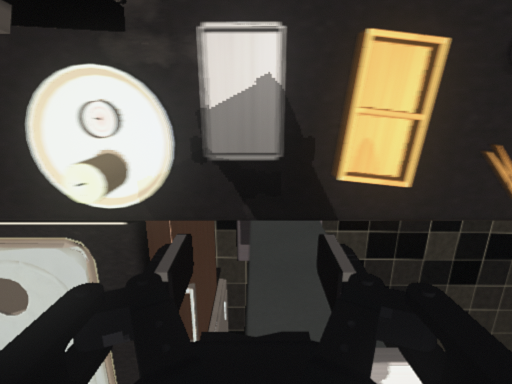

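Both candles stand upright in the dish, tea light at (100,118) and pillar at (86,182). Now the peg.

>>> jog_arm(
  moves=[-0.12, 1, 0, 0, 0, 0, 0.75, 0, 1, 0, 0, 0, 0, 0.75, 0, 1, 0, 0, 0, 0, 0.75, 0, 1, 0, 0, 0, 0, 0.75, 0, 1, 0, 0, 0, 0, 0.75, 0, 1, 0, 0, 0, 0, 0.75, 0, 1, 0, 0, 0, 0, 0.75, 0, 1, 0, 0, 0, 0, 0.75],
)

```text
t: 22.6
eef_pos: [0.4238, -0.0591, 0.1804]
tool_rot: [-0.0, 1.0, 0.0, 0.0]
contact_force: [1.8, -0.0, -0.4]
gripper_width: 0.749
grasp_force: 0.0
```

>>> jog_arm(
  moves=[0, 1, 0, 0, 0, 0, 0.75, 0, 1, 0, 0, 0, 0, 0.75, 0, 1, 0, 0, 0, 0, 0.75, 0, 1, 0, 0, 0, 0, 0.75, 0, 1, 0, 0, 0, 0, 0.75, 0, 0.9, 0, 0, 0, 0, 0.75, 0, 0, 0, 0, 0, -1, 0.75, 0, 0, 0, 0, 0, -1, 0.75],
)

```text
t: 23.27
eef_pos: [0.4238, -0.1774, 0.1803]
tool_rot: [0.0, 0.998, 0.07, 0.0]
contact_force: [0.5, 0.7, 0.3]
gripper_width: 0.754
grasp_force: 0.0
```

>>> jog_arm(
  moves=[0, 0, 0.5, 0, 0, -1, 0.6, 0, 0, 0.5, 0, 0, -1, 0.6, 0, 0, 0.5, 0, 0, -1, 0.6, 0, 0, 0.5, 0, 0, -1, 0.6, 0, 0, 0.5, 0, 0, -1, 0.6, 0, 0, 0.5, 0, 0, -1, 0.6, 0, 0, 0.5, 0, 0, -1, 0.6, 0, 0, 0.5, 0, 0, -1, 0.6],
)

```text
t: 23.93
eef_pos: [0.4242, -0.1761, 0.0999]
tool_rot: [0.0, 0.939, 0.344, 0.0]
contact_force: [0.5, 0.4, 0.8]
gripper_width: 0.598
grasp_force: 0.0
```

>>> jog_arm(
  moves=[0, 0, 0.8, 0, 0, -0.2, 0.6, 0, 0, 0.8, 0, 0, 0, 0.6, 0, 0, 0, 0, 0, 0, 0.6, 0, 0, 0, 0, 0, 0, 0.6, 0, 0, 0, 0, 0, 0, 0.6, 0, 0, 0, 0, 0, 0, 0.6, 0, 0, 0, 0, 0, 0, 0.6, 0, 0, 0, 0, 0, 0, 0.6],
)

```text
t: 24.6
eef_pos: [0.4244, -0.1766, 0.0684]
tool_rot: [0.0, 0.937, 0.349, 0.001]
contact_force: [0.7, -0.0, 0.8]
gripper_width: 0.6
grasp_force: 0.0
```

Run:
```python
from h import *
c=cam('wrist');im=c['color'];cv2.imwrite('pics/w6.png',im)
o=get_obs();print(o['t'],o['eef_pos'],o['tool_rot'],o['gripper_width'],o['q'])
```

```text
24.65 [ 0.42429655 -0.17650092  0.0682386 ] [3.37806129e-04 9.37262868e-01 3.48623102e-01 3.67556550e-04] 0.5992487597179936 [ 0.44517769  0.38241702 -0.22074977  2.17985795  0.14726549  0.59178446
 -0.74109619]
```

View pics/w6.png

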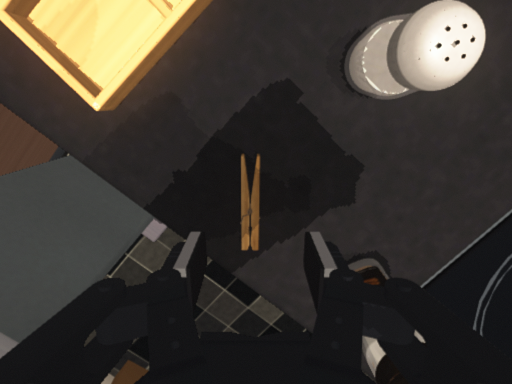

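The peg lies square between the fingers at (250,203), pointing along the tool's x axis.

Run:
```python
from h import *
c=cam('wrist');print([ray(c,p,.012).round(4) for p in((250.5,203),(250.5,155),(250,249))])
print('cap',ray(c,(455,44),.09).round(4),'base',ray(c,(385,60),0).round(4))
```

```text
[array([ 0.4243, -0.1726,  0.012 ]), array([ 0.4504, -0.1502,  0.012 ]), array([ 0.3964, -0.1959,  0.012 ])]
cap [ 0.5425 -0.172   0.09  ] base [ 0.554  -0.1774  0.    ]
```

>>> jog_arm(
  moves=[0.1, -0.15, 0.6, 0, 0, 0, 0.6, 0, 0, 0.8, 0, 0, 0, 0.6, 0, 0, 0.8, 0, 0, 0, 0.6, 0, 0, 0.6, 0, 0, 0, 0.6, 0, 0, 0.3, 0, 0, 0, 0.6, 0, 0, 0.1, 0, 0, 0, 0.6, 0, 0, 0, 0, 0, 0, 0.45, 0, 0, 0, 0, 0, 0, 0.35],
  grip_force=30,
)

```text
t: 25.37
eef_pos: [0.4239, -0.1729, 0.0042]
tool_rot: [0.0, 0.937, 0.349, 0.0]
contact_force: [-0.4, 0.0, -0.3]
gripper_width: 0.353
grasp_force: 0.0
```

>>> jog_arm(
  moves=[0, 0, 0, 0, 0, 0, 0.25, 0, 0, 0, 0, 0, 0, 0.2, 0, 0, 0, 0, 0, 0, 0.1, 0, 0, 0, 0, 0, 0, 0, 0, 0, 0, 0, 0, 0, 0, 0, 0, 0, 0, 0, 0, 0, 0, 0, 0, 0, 0, 0, 0, 0, 0, 0, 0, 0, 0, 0],
)

```text
t: 26.03
eef_pos: [0.424, -0.173, 0.0044]
tool_rot: [0.0, 0.937, 0.349, 0.0]
contact_force: [-0.7, -0.3, 7.0]
gripper_width: 0.163
grasp_force: 30.2
```

>>> jog_arm(
  moves=[0, 0, -0.5, 0, 0, 0, 0, 0, 0, -1, 0, 0, 0, 0, 0, 0, -1, 0, 0, 0, 0, 0, 0, -1, 0, 0, 0, 0, 0, 0, -1, 0, 0, 1, 0, 0, 0, 0, 0, 0, 1, 0, 0, 0, 0, 0, 0, 1, 0, 0, 0, 0, 0, 0, 1, 0],
)

```text
t: 26.7
eef_pos: [0.4238, -0.1729, 0.095]
tool_rot: [0.0, 0.977, 0.213, 0.001]
contact_force: [-0.1, -0.7, -0.0]
gripper_width: 0.16
grasp_force: 29.5
```

>>> jog_arm(
  moves=[0, 0, 0, 0, 0, 1, 0, 0, 0, 0, 0, 0, 1, 0, 0, 0, 0, 0, 0, 1, 0, 0, 0, 0, 0, 0, 1, 0, 0, 0, 0, 0, 0, 1, 0, 0, 0, 0, 0, 0, 1, 0, 0, 0, 0, 0, 0, 0.2, 0, 0, 0, 0, 0, 0, 0, 0],
)

```text
t: 27.37
eef_pos: [0.4236, -0.1727, 0.0942]
tool_rot: [0.0, 1.0, 0.001, 0.0]
contact_force: [-0.6, -0.3, 0.1]
gripper_width: 0.167
grasp_force: 29.5
```

>>> jog_arm(
  moves=[0.28, -1, 0, 0, 0, 0, 0, 0.28, -1, 0, 0, 0, 0, 0, 0.28, -1, 0, 0, 0, 0, 0, 0.28, -1, 0, 0, 0, 0, 0, 0.28, -1, 0, 0, 0, 0, 0, 0.28, -1, 0, 0, 0, 0, 0, 0.28, -1, 0, 0, 0, 0, 0, 0.28, -1, 0, 0, 0, 0, 0],
)

```text
t: 28.03
eef_pos: [0.4684, -0.0118, 0.094]
tool_rot: [-0.0, 1.0, 0.001, 0.0]
contact_force: [0.8, 0.1, -0.8]
gripper_width: 0.165
grasp_force: 29.5
```

>>> jog_arm(
  moves=[0.28, -1, 0, 0, 0, 0, 0, 0.28, -1, 0, 0, 0, 0, 0, 0.28, -1, 0, 0, 0, 0, 0, 0.28, -1, 0, 0, 0, 0, 0, 0.28, -1, 0, 0, 0, 0, 0, 0.28, -1, 0, 0, 0, 0, 0, 0, -0.2, 0, 0, 0, 0, 0, 0, 0, 0, 0, 0, 0, 0],
)

```text
t: 28.7
eef_pos: [0.5018, 0.1128, 0.0939]
tool_rot: [-0.0, 1.0, 0.002, 0.0]
contact_force: [0.3, -0.1, -0.5]
gripper_width: 0.158
grasp_force: 29.5
```

>>> jog_arm(
  moves=[0, 0, 0.5, 0, 0, 0, 0, 0, 0, 0.8, 0, 0, 0, 0, 0, 0, 0.8, 0, 0, 0, 0, 0, 0, 0.8, 0, 0, 0, 0, 0, 0, 0.6, 0, 0, 0, 0, 0, 0, 0.3, 0, 0, 0, 0, 0, 0, 0.2, 0, 0, 0, 0, 0, 0, 0, 0, 0, 0, 0],
)

```text
t: 29.37
eef_pos: [0.5012, 0.11, 0.0129]
tool_rot: [0.0, 1.0, -0.0, -0.001]
contact_force: [-0.8, 0.3, 0.1]
gripper_width: 0.161
grasp_force: 29.5
```

>>> jog_arm(
  moves=[0, 0, 0.1, 0, 0, 0, 0, 0, 0, 0.1, 0, 0, 0, 0, 0, 0, 0, 0, 0, 0, 0, 0, 0, 0, 0, 0, 0, 0, 0, 0, 0, 0, 0, 0, 0.2, 0, 0, 0, 0, 0, 0, 0.28, 0, 0, 0, 0, 0, 0, 0.32, 0, 0, 0, 0, 0, 0, 0.32],
)

```text
t: 30.03
eef_pos: [0.502, 0.1112, 0.0098]
tool_rot: [-0.0, 1.0, 0.0, 0.0]
contact_force: [-0.3, 0.4, 0.4]
gripper_width: 0.323
grasp_force: 0.0
```

>>> jog_arm(
  moves=[0, 0, 0, 0, 0, 0, 0.32, 0, 0, -0.3, 0, 0, 0, 0.32, 0, 0, -0.7, 0, 0, 0, 0.32, 0, 0, -1, 0, 0, 0, 0.32, 0, 0, -1, 0, 0, 0, 0.5, 0, 0, -1, 0, 0, 0, 0.75, 0, 0, -1, 0, 0, 0, 0.75, 0, 0, -1, 0, 0, 0, 0.75],
)

```text
t: 30.7
eef_pos: [0.5017, 0.1112, 0.1311]
tool_rot: [-0.0, 1.0, 0.0, 0.0]
contact_force: [-0.6, -0.5, 0.3]
gripper_width: 0.747
grasp_force: 0.0
```

>>> jog_arm(
  moves=[-0.5, 0, -1, 0, 0, 0, 0.75, -0.5, 0, -1, 0, 0, 0, 0.75, -0.5, 0, -1, 0, 0, 0, 0.75, -0.5, 1, 0, 0, 0, 0, 0.75, 0, 1, 0, 0, 0, 0, 0.75, 0, 1, 0, 0, 0, 0, 0.75, 0, 1, 0, 0, 0, 0, 0.75, 0, 1, 0, 0, 0, 0, 0.75],
)

```text
t: 31.37
eef_pos: [0.4616, 0.0103, 0.1903]
tool_rot: [-0.0, 1.0, 0.0, 0.0]
contact_force: [-0.1, 0.2, 0.5]
gripper_width: 0.749
grasp_force: 0.0
```

>>> jog_arm(
  moves=[0, 1, 0, 0, 0, 0, 0.75, 0, 1, 0, 0, 0, 0, 0.75, 0, 1, 0, 0, 0, 0, 0.75, 0, 1, 0, 0, 0, 0, 0.75, 0, 0, 0, 0, 0, 0, 0.75, 0, 0, 0, 0, 0, 0, 0.75, 0, 0, 0, 0, 0, 0, 0.75, 0, 0, 0, 0, 0, 0, 0.75],
)

```text
t: 32.03
eef_pos: [0.462, -0.0677, 0.1899]
tool_rot: [-0.0, 1.0, 0.001, 0.0]
contact_force: [0.0, 0.3, 0.1]
gripper_width: 0.751
grasp_force: 0.0
```

Run:
```python
from h import *
c=cam('wrist');im=c['color'];cv2.imwrite('pics/w7.png',im)
o=get_obs();print(o['t'],o['eef_pos'],o['tool_rot'],o['gripper_width'],o['q'])
```

```text
32.0833 [ 0.46195412 -0.06765636  0.18981422] [-1.74028703e-04  9.99999478e-01  1.00436359e-03  7.06480703e-05] 0.7466271138410542 [ 0.05747058  0.18725011 -0.05105976  2.07792846  0.01190844  0.87654893
 -1.56910378]
```

View pics/w7.png

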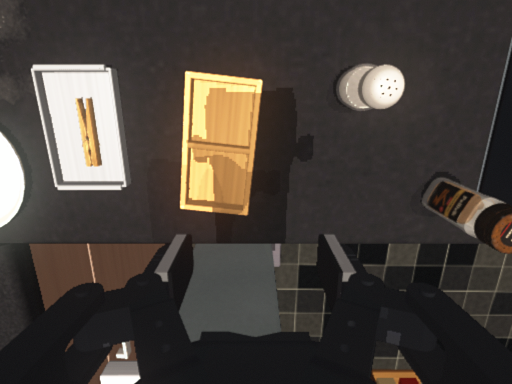

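The peg lies lengthwise in the steel tray at (89,131). The wooden tray's divider runs from (189,145) to (254,151), and the shaker base is near (362,88) with the cap at (382,86).

Run:
```python
from h import *
c=cam('wrist')
for n,pts,z in(('tray',[(186,72),(262,79),(246,215),(181,210)],.024),('div',[(189,145),(254,151)],.024),('cap',[(382,86)],.085),('base',[(358,87)],.0)):
    P=np.array([ray(c,p,z)[:2] for p in pts]);print(n,P.round(4).tolist(),P.mean(0).round(4))
im=c['color'];k=np.zeros(im.shape[:2],bool);k[55:115,330:410]=1
for ce,s,mm in comps((im.min(2)>75)&k,50):
    u0=[s[0]+21,s[1]+s[3]/2];u1=[s[0]+s[2]-21,s[1]+s[3]/2];print(s,ce)
```

```text
tray [[0.5604, -0.0015], [0.5541, -0.0753], [0.4116, -0.0587], [0.4174, 0.0134]] [ 0.4859 -0.0306]
div [[0.4896, -0.0], [0.4834, -0.0676]] [ 0.4865 -0.0338]
cap [[0.5453, -0.1685]] [ 0.5453 -0.1685]
base [[0.5478, -0.1777]] [ 0.5478 -0.1777]
[ 339   63   66   48 2541] [371.81188508  86.47225502]
```

>>> jog_arm(
  moves=[0.68, 0.88, 0, 0, 0, 0, 0.8, 0.68, 0.88, 0, 0, 0, 0, 0.8, 0.68, 0.88, 0, 0, 0, 0, 0.8, 0.68, 0.88, 0, 0, 0, 0, 0.8, 0.68, 0.88, 0, 0, 0, 0, 0.8, 0.68, 0.88, 0, 0, 0, 0, 0.8, 0, 0, 0, 0, 0, 0, 0.8, 0, 0, 0, 0, 0, 0, 0.8],
  grip_force=40,
)

```text
t: 32.8
eef_pos: [0.5439, -0.1746, 0.1894]
tool_rot: [-0.0, 1.0, -0.0, -0.0]
contact_force: [-0.0, 0.7, 0.1]
gripper_width: 0.8
grasp_force: 0.0
```

>>> jog_arm(
  moves=[0, 0, 0.5, 0, 0, 0, 0.8, 0, 0, 1, 0, 0, 0, 0.8, 0, 0, 1, 0, 0, 0, 0.8, 0, 0, 0.8, 0, 0, 0, 0.8, 0, 0, 0.5, 0, 0, 0, 0.8, 0, 0, 0, 0, 0, 0, 0.8, 0, 0, 0, 0, 0, 0, 0.8, 0, 0, 0, 0, 0, 0, 0.8],
)

```text
t: 33.47
eef_pos: [0.544, -0.1741, 0.1145]
tool_rot: [0.0, 1.0, 0.0, 0.001]
contact_force: [0.7, -0.3, 1.0]
gripper_width: 0.803
grasp_force: 0.0
```

Run:
```python
from h import *
c=cam('wrist');im=c['color'];cv2.imwrite('pics/w8.png',im)
o=get_obs();print(o['t'],o['eef_pos'],o['tool_rot'],o['gripper_width'])
print('expected base circle px', proj(c,(.545,-.173,.045)), proj(c,(.545,-.151,.045)),proj(c,(.545,-.173,.09)))
```

```text
33.5167 [ 0.54425467 -0.17431203  0.11476227] [1.68019867e-04 9.99999531e-01 2.41808761e-04 9.22521405e-04] 0.8019546118854709
expected base circle px [252.21205215 199.52724784] [223.04169198 199.51763561] [251.63181194 223.39774862]
```

View pics/w8.png

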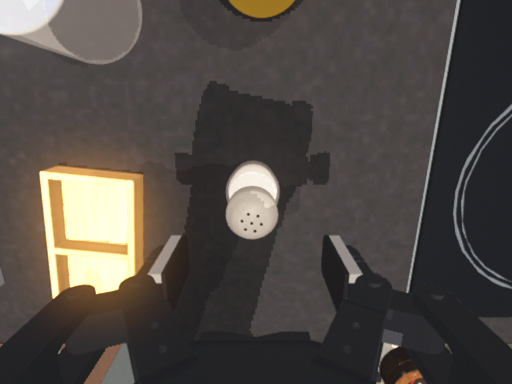

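The shaker cap is at (252,218), centred between the fingers and about 3 mm further ahead.

>>> jog_arm(
  moves=[0.13, 0, 0.6, 0, 0, 0, 0.8, 0, 0, 0.8, 0, 0, 0, 0.8, 0, 0, 0.8, 0, 0, 0, 0.8, 0, 0, 0.8, 0, 0, 0, 0.8, 0, 0, 0.7, 0, 0, 0, 0.8, 0, 0, 0.4, 0, 0, 0, 0.8, 0, 0, 0.1, 0, 0, 0, 0.8, 0, 0, 0, 0, 0, 0, 0.7],
)

```text
t: 34.18
eef_pos: [0.546, -0.1743, 0.0293]
tool_rot: [-0.0, 1.0, 0.0, -0.0]
contact_force: [-0.2, -0.1, 0.4]
gripper_width: 0.706
grasp_force: 0.0
```

>>> jog_arm(
  moves=[0, 0, 0, 0, 0, 0, 0.6, 0, 0, 0, 0, 0, 0, 0.55, 0, 0, 0, 0, 0, 0, 0.5, 0, 0, 0, 0, 0, 0, 0.45, 0, 0, 0, 0, 0, 0, 0.2, 0, 0, 0, 0, 0, 0, 0.2, 0, 0, 0, 0, 0, 0, 0.2, 0, 0, 0, 0, 0, 0, 0.2],
)

```text
t: 34.85
eef_pos: [0.5469, -0.1745, 0.0309]
tool_rot: [0.0, 1.0, 0.0, 0.001]
contact_force: [-1.5, 0.9, 6.0]
gripper_width: 0.454
grasp_force: 39.6
```

>>> jog_arm(
  moves=[0, 0, -0.3, 0, 0, 0, 0.2, 0, 0, -0.7, 0, 0, 0, 0.2, 0, 0, -0.8, 0, 0, 0, 0.2, 0, 0, -0.8, 0, 0, 0, 0.2, 0, 0, -0.8, 0, 0, 0, 0.2, 0, 0, -0.3, 0, 0, 0, 0.2, 0, 0, 0, 0, 0, 0, 0.2, 0, 0, 0, 0, 0, 0, 0.2],
)

```text
t: 35.52
eef_pos: [0.546, -0.1744, 0.1037]
tool_rot: [0.0, 1.0, 0.0, 0.0]
contact_force: [-0.6, -0.1, -0.7]
gripper_width: 0.451
grasp_force: 40.4
```

Run:
```python
from h import *
c=cam('wrist');im=c['color'];s=cam('scene')['color']
p=proj(cam('scene'),(.546,-.174,.1)).astype(int);print(p)
A=cv2.resize(im[100:384,130:400],(400,420));B=cv2.resize(s[p[1]-35:p[1]+35,p[0]-33:p[0]+33],(396,420),interpolation=cv2.INTER_CUBIC)
cv2.imwrite('pics/w9.png',np.hstack([A,B]))
```

```text
[333 169]
```

View pics/w9.png

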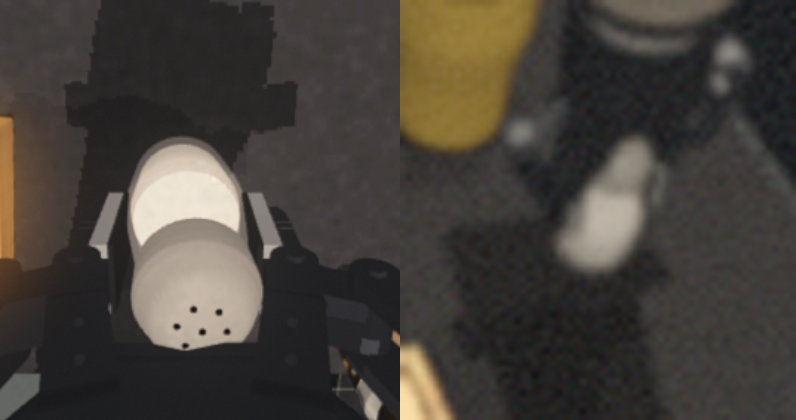

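Run:
```python
from h import *
for n in('wrist','scene'):
    c=cam(n); X=get_obs()['eef_pos']; x,y=X[0],X[1]; b=X[2]-.0303
    for t in(0,.15,.3):
        f=lambda h:proj(c,(x+np.sin(-t)*(h-.045),y,b+.045+np.cos(t)*(h-.045)))
        uv=[f(h) for h in(0,.066,.09)]
        print(n,t,[np.round(((u[0]-130)*400/270,(u[1]-100)*420/284) if n=='wrist' else ((u[0]-300)*6,(u[1]-134)*6),0).tolist() for u in uv])
    print(c['cx'])
```

```text
wrist 0 [[183.0, 179.0], [182.0, 272.0], [182.0, 335.0]]
wrist 0.15 [[183.0, 164.0], [182.0, 281.0], [182.0, 357.0]]
wrist 0.3 [[183.0, 151.0], [182.0, 288.0], [182.0, 374.0]]
254.7208319434391
scene 0 [[192.0, 245.0], [209.0, 172.0], [215.0, 144.0]]
scene 0.15 [[186.0, 236.0], [211.0, 177.0], [221.0, 155.0]]
scene 0.3 [[181.0, 225.0], [214.0, 182.0], [227.0, 166.0]]
260.44429172228706
```

The grip is good but the shaker leans a few degrees towards -y. I'll set it down gently so it seats flat on the floor.

>>> jog_arm(
  moves=[-0.2, -0.5, 0, 0, 0, 0, 0.2, -0.2, -1, 0, 0, 0, 0, 0.2, -0.2, -1, 0, 0, 0, 0, 0.2, -0.2, -1, 0, 0, 0, 0, 0.2, -0.2, -1, 0, 0, 0, 0, 0.2, -0.2, -1, 0, 0, 0, 0, 0.2, -0.1, -0.8, 0, 0, 0, 0, 0.2, 0, -0.5, 0, 0, 0, 0, 0.2],
)

```text
t: 36.43
eef_pos: [0.519, -0.0355, 0.1034]
tool_rot: [-0.0, 1.0, 0.001, -0.001]
contact_force: [-0.2, 0.0, -1.6]
gripper_width: 0.457
grasp_force: 40.4
```

>>> jog_arm(
  moves=[0, 0, 0, 0, 0, 0, 0.2, 0, 0, 0.4, 0, 0, 0, 0.2, 0, 0, 0.5, 0, 0, 0, 0.2, 0, 0, 0.5, 0, 0, 0, 0.2, 0, 0, 0.5, 0, 0, 0, 0.2, 0, 0, 0.5, 0, 0, 0, 0.2, 0, 0, 0.3, 0, 0, 0, 0.2, 0, 0, 0, 0, 0, 0, 0.2],
)

```text
t: 37.1
eef_pos: [0.5189, -0.0387, 0.0478]
tool_rot: [0.0, 1.0, -0.0, -0.002]
contact_force: [-0.2, 0.4, -0.9]
gripper_width: 0.456
grasp_force: 40.4
```

Run:
```python
from h import *
c=cam('wrist');im=c['color'];s=cam('scene')
o=get_obs();X=o['eef_pos'];print(o['t'],X,o['contact_force'])
p=proj(s,X).astype(int)
A=cv2.resize(im[60:384,70:440],(400,350));B=cv2.resize(s['color'][p[1]-30:p[1]+30,p[0]-34:p[0]+34],(397,350),interpolation=cv2.INTER_CUBIC)
cv2.imwrite('pics/w10.png',np.hstack([A,B]))
```

```text
37.2 [ 0.51995753 -0.03852653  0.04933119] [ 0.72950124  0.34324514 -1.22106914]
```

View pics/w10.png

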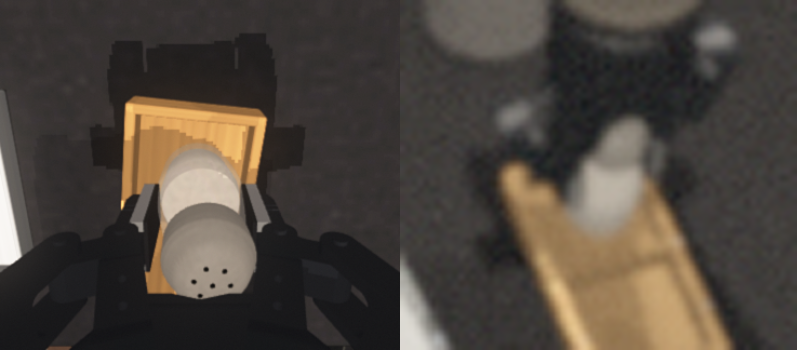

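The shaker base hangs inside the far bay, clear of the walls.

>>> jog_arm(
  moves=[0, 0, 0.2, 0, 0, 0, 0.2, 0, 0, 0.2, 0, 0, 0, 0.2, 0, 0, 0.1, 0, 0, 0, 0.2, 0, 0, 0.05, 0, 0, 0, 0.2, 0, 0, 0.05, 0, 0, 0, 0.2, 0, 0, 0, 0, 0, 0, 0.2, 0, 0, 0, 0, 0, 0, 0.2, 0, 0, 0, 0, 0, 0, 0.2],
)

```text
t: 37.87
eef_pos: [0.5202, -0.0384, 0.0378]
tool_rot: [0.0, 1.0, 0.0, 0.0]
contact_force: [-0.1, 0.7, -0.9]
gripper_width: 0.456
grasp_force: 40.4
```

>>> jog_arm(
  moves=[0, 0, 0.05, 0, 0, 0, 0.2, 0, 0, 0, 0, 0, 0, 0.2, 0, 0, 0, 0, 0, 0, 0.2, 0, 0, 0, 0, 0, 0, 0.2, 0, 0, 0, 0, 0, 0, 0.2, 0, 0, 0, 0, 0, 0, 0.2, 0, 0, 0, 0, 0, 0, 0.2, 0, 0, 0, 0, 0, 0, 0.2],
)

```text
t: 38.53
eef_pos: [0.5203, -0.0384, 0.0369]
tool_rot: [-0.0, 1.0, 0.0, 0.0]
contact_force: [-1.1, -0.4, 5.4]
gripper_width: 0.457
grasp_force: 41.1
```

Contact with the floor. I release slowly.

>>> jog_arm(
  moves=[0, 0, 0, 0, 0, 0, 0.48, 0, 0, 0, 0, 0, 0, 0.5, 0, 0, 0, 0, 0, 0, 0.52, 0, 0, 0, 0, 0, 0, 0.54, 0, 0, 0, 0, 0, 0, 0.56, 0, 0, 0, 0, 0, 0, 0.6, 0, 0, 0, 0, 0, 0, 0.65, 0, 0, 0, 0, 0, 0, 0.7],
)

```text
t: 39.2
eef_pos: [0.5201, -0.0384, 0.0367]
tool_rot: [0.0, 1.0, 0.0, -0.0]
contact_force: [0.8, 0.3, 0.3]
gripper_width: 0.697
grasp_force: 0.0
```

>>> jog_arm(
  moves=[0, 0, 0, 0, 0, 0, 0.75, 0, 0, -0.3, 0, 0, 0, 0.75, 0, 0, -0.6, 0, 0, 0, 0.75, 0, 0, -1, 0, 0, 0, 0.75, 0, 0, -1, 0, 0, 0, 0.75, 0, 0, -1, 0, 0, 0, 0.75, 0, 0, -1, 0, 0, 0, 0.75, 0, 0, -1, 0, 0, 0, 0.75],
)

```text
t: 39.87
eef_pos: [0.5199, -0.0384, 0.1562]
tool_rot: [0.0, 1.0, 0.0, 0.0]
contact_force: [0.5, -0.4, -1.4]
gripper_width: 0.747
grasp_force: 0.0
```

>>> jog_arm(
  moves=[0, 0, -1, 0, 0, 0, 0.75, -0.5, 0, -1, 0, 0, 0, 0.75, -0.5, 0.5, 0, 0, 0, 0, 0.75, -0.5, 1, 0, 0, 0, 0, 0.75, -0.5, 1, 0, 0, 0, 0, 0.75, -0.5, 1, 0, 0, 0, 0, 0.75, 0, 1, 0, 0, 0, 0, 0.75, 0, 0, 0, 0, 0, 0, 0.75],
)

```text
t: 40.53
eef_pos: [0.4685, -0.1329, 0.1947]
tool_rot: [0.001, 1.0, -0.003, -0.0]
contact_force: [-0.3, -0.6, 0.4]
gripper_width: 0.749
grasp_force: 0.0
```

Run:
```python
from h import *
c=cam('wrist');im=c['color'];cv2.imwrite('pics/w11.png',im)
o=get_obs();print(o['t'],o['eef_pos'],o['gripper_width'])
print([proj(c,(.5203,-.038,z)).round() for z in(.006,.072,.096)], 'jar lid expected',proj(c,(.430,-.288,.105)))
```

```text
40.5833 [ 0.46910801 -0.13076216  0.19467815] 0.7513721177616002
[array([166., 120.]), array([145., 125.]), array([134., 128.])] jar lid expected [434.54697514 234.13348463]
```

View pics/w11.png

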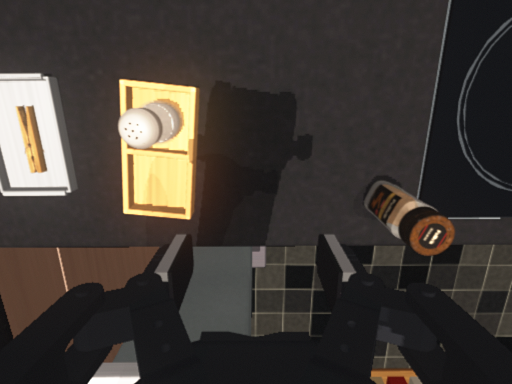

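The shaker stands upright in the far bay: base at (164,121) and cap at (133,128) match the projection of an upright one. The jar lid at (433,235) matches (0.430, -0.288).

>>> jog_arm(
  moves=[-0.25, 1, 0, 0, 0, 0, 0.8, -0.25, 1, 0, 0, 0, 0, 0.8, -0.25, 1, 0, 0, 0, 0, 0.8, -0.25, 1, 0, 0, 0, 0, 0.8, -0.25, 1, 0, 0, 0, 0, 0.8, -0.25, 1, 0, 0, 0, 0, 0.8, -0.25, 1, 0, 0, 0, 0, 0.8, -0.25, 1, 0, 0, 0, 0, 0.8],
)

```text
t: 41.25
eef_pos: [0.4301, -0.2882, 0.1945]
tool_rot: [-0.0, 1.0, 0.001, -0.0]
contact_force: [1.0, 0.5, -0.3]
gripper_width: 0.802
grasp_force: 0.0
```

>>> jog_arm(
  moves=[0, 0, 0.4, 0, 0, 0, 0.8, 0, 0, 0.8, 0, 0, 0, 0.8, 0, 0, 0.8, 0, 0, 0, 0.8, 0, 0, 0.5, 0, 0, 0, 0.8, 0, 0, 0, 0, 0, 0, 0.8, 0, 0, 0, 0, 0, 0, 0.8, 0, 0, 0, 0, 0, 0, 0.8, 0, 0, 0, 0, 0, 0, 0.8],
)

```text
t: 41.92
eef_pos: [0.4308, -0.2885, 0.1456]
tool_rot: [0.0, 1.0, 0.0, 0.001]
contact_force: [0.5, 0.4, 0.1]
gripper_width: 0.797
grasp_force: 0.0
```

Run:
```python
from h import *
c=cam('wrist');im=c['color'];cv2.imwrite('pics/w12.png',im)
o=get_obs();X=o['eef_pos'];print(o['t'],X,o['gripper_width'])
print([proj(c,(X[0],X[1],z)).round() for z in(0,.05,.105)],(-c['R'].T@c['t'])[2])
```

```text
41.9667 [ 0.43077323 -0.28853652  0.14554929] 0.7984272073766527
[array([254., 176.]), array([254., 191.]), array([254., 215.])] 0.28738842954029153
```

View pics/w12.png

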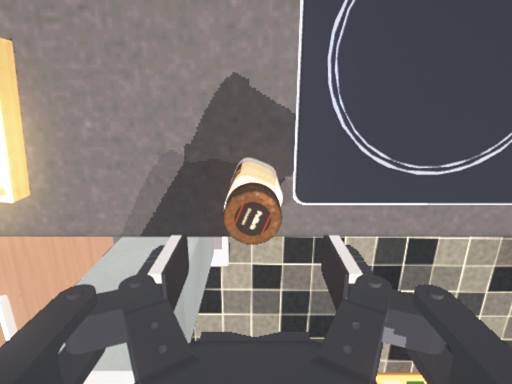

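The jar lid at (253,214) is dead centre (expected 254,215).

>>> jog_arm(
  moves=[0, 0, 0.6, 0, 0, 0, 0.8, 0, 0, 0.8, 0, 0, 0, 0.8, 0, 0, 0.8, 0, 0, 0, 0.8, 0, 0, 0.8, 0, 0, 0, 0.8, 0, 0, 0.8, 0, 0, 0, 0.8, 0, 0, 0.8, 0, 0, 0, 0.8, 0, 0, 0.4, 0, 0, 0, 0.8, 0, 0, 0, 0, 0, 0, 0.7],
)

```text
t: 42.63
eef_pos: [0.4294, -0.2879, 0.0436]
tool_rot: [-0.001, 1.0, 0.0, -0.001]
contact_force: [0.3, 0.6, -0.9]
gripper_width: 0.701
grasp_force: 0.0
```

>>> jog_arm(
  moves=[0, 0, 0, 0, 0, 0, 0.6, 0, 0, 0, 0, 0, 0, 0.55, 0, 0, 0, 0, 0, 0, 0.5, 0, 0, 0, 0, 0, 0, 0.45, 0, 0, 0, 0, 0, 0, 0.2, 0, 0, 0, 0, 0, 0, 0.2, 0, 0, 0, 0, 0, 0, 0.2, 0, 0, 0, 0, 0, 0, 0.2],
)

```text
t: 43.3
eef_pos: [0.431, -0.2886, 0.0459]
tool_rot: [0.0, 1.0, 0.0, 0.001]
contact_force: [-1.2, 2.6, 6.5]
gripper_width: 0.506
grasp_force: 40.5
```

>>> jog_arm(
  moves=[0, 0, -0.3, 0, 0, 0, 0.2, 0, 0, -0.7, 0, 0, 0, 0.2, 0, 0, -0.8, 0, 0, 0, 0.2, 0, 0, -0.8, 0, 0, 0, 0.2, 0, 0, -0.8, 0, 0, 0, 0.2, 0, 0, -0.3, 0, 0, 0, 0.2, 0, 0, 0, 0, 0, 0, 0.2, 0, 0, 0, 0, 0, 0, 0.2],
)

```text
t: 43.97
eef_pos: [0.43, -0.2884, 0.1187]
tool_rot: [0.0, 1.0, 0.0, 0.0]
contact_force: [-0.8, -0.1, -1.2]
gripper_width: 0.506
grasp_force: 40.8
```

>>> jog_arm(
  moves=[0, -0.5, 0, 0, 0, 0, 0.2, 0.1, -1, 0, 0, 0, 0, 0.2, 0.1, -1, 0, 0, 0, 0, 0.2, 0.1, -1, 0, 0, 0, 0, 0.2, 0.1, -1, 0, 0, 0, 0, 0.2, 0.1, -1, 0, 0, 0, 0, 0.2, 0.1, -1, 0, 0, 0, 0, 0.2, 0.1, -1, 0, 0, 0, 0, 0.2],
)

```text
t: 44.63
eef_pos: [0.4431, -0.1365, 0.1177]
tool_rot: [-0.0, 1.0, 0.0, -0.001]
contact_force: [0.0, -0.8, -1.2]
gripper_width: 0.509
grasp_force: 40.8
```

>>> jog_arm(
  moves=[0.1, -1, 0, 0, 0, 0, 0.2, 0.1, -1, 0, 0, 0, 0, 0.2, 0.1, -1, 0, 0, 0, 0, 0.2, 0.1, -1, 0, 0, 0, 0, 0.2, 0, -1, 0, 0, 0, 0, 0.2, 0, -0.5, 0, 0, 0, 0, 0.2, 0, 0, 0, 0, 0, 0, 0.2, 0, 0, 0, 0, 0, 0, 0.2],
)

```text
t: 45.3
eef_pos: [0.4515, -0.0284, 0.1182]
tool_rot: [0.0, 1.0, 0.001, -0.001]
contact_force: [0.0, -1.4, -1.6]
gripper_width: 0.51
grasp_force: 40.8
```

>>> jog_arm(
  moves=[0, 0, 0.4, 0, 0, 0, 0.2, 0, 0, 0.5, 0, 0, 0, 0.2, 0, 0, 0.5, 0, 0, 0, 0.2, 0, 0, 0.5, 0, 0, 0, 0.2, 0, 0, 0.2, 0, 0, 0, 0.2, 0, 0, 0, 0, 0, 0, 0.2, 0, 0, 0, 0, 0, 0, 0.2, 0, 0, 0, 0, 0, 0, 0.2],
)

```text
t: 45.97
eef_pos: [0.4524, -0.0284, 0.0768]
tool_rot: [-0.0, 1.0, 0.0, 0.0]
contact_force: [0.4, -0.3, -1.0]
gripper_width: 0.507
grasp_force: 40.8
```

Run:
```python
from h import *
c=cam('wrist');im=c['color'];s=cam('scene')
o=get_obs();X=o['eef_pos'];print(o['t'],X,o['contact_force'])
p=proj(s,X).astype(int)
A=cv2.resize(im[60:384,70:440],(400,350));B=cv2.resize(s['color'][p[1]-30:p[1]+30,p[0]-34:p[0]+34],(397,350),interpolation=cv2.INTER_CUBIC)
cv2.imwrite('pics/w13.png',np.hstack([A,B]))
for h in(0,.105):
    a=proj(c,(X[0],X[1],X[2]-.0455+h)); b=proj(s,(X[0],X[1],X[2]-.0455+h))
    print(h,((a-[70,60])*[400/370,350/324]).round(),((b-p+[34,30])*5.83+[400,0]).round())
```

```text
46.0667 [ 0.45250016 -0.02838241  0.07708156] [-0.02983742  0.20582632 -1.2754128 ]
0 [198. 164.] [594. 219.]
0.105 [197. 287.] [609. 118.]
```

View pics/w13.png

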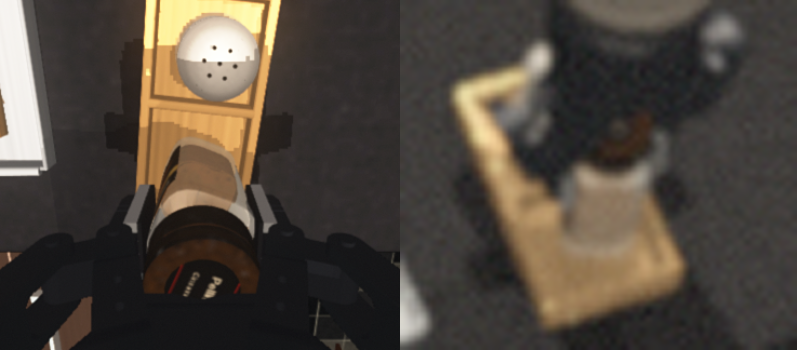

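The jar hangs over the near bay nearly upright, its base about 4 mm to the -y side. I shift 3 mm and lower it.

>>> jog_arm(
  moves=[0, -0.15, 0, 0, 0, 0, 0.2, 0, 0, 0.3, 0, 0, 0, 0.2, 0, 0, 0.3, 0, 0, 0, 0.2, 0, 0, 0.3, 0, 0, 0, 0.2, 0, 0, 0.1, 0, 0, 0, 0.2, 0, 0, 0.1, 0, 0, 0, 0.2, 0, 0, 0, 0, 0, 0, 0.2, 0, 0, 0, 0, 0, 0, 0.2],
)

```text
t: 46.73
eef_pos: [0.452, -0.0254, 0.0546]
tool_rot: [0.0, 1.0, 0.0, -0.0]
contact_force: [0.0, 0.4, -1.1]
gripper_width: 0.508
grasp_force: 40.8
```

>>> jog_arm(
  moves=[0, 0, 0.05, 0, 0, 0, 0.2, 0, 0, 0.05, 0, 0, 0, 0.2, 0, 0, 0, 0, 0, 0, 0.2, 0, 0, 0, 0, 0, 0, 0.2, 0, 0, 0, 0, 0, 0, 0.2, 0, 0, 0, 0, 0, 0, 0.2, 0, 0, 0, 0, 0, 0, 0.2, 0, 0, 0, 0, 0, 0, 0.2],
)

```text
t: 47.4
eef_pos: [0.4521, -0.0254, 0.0527]
tool_rot: [-0.0, 1.0, 0.0, 0.0]
contact_force: [0.5, -0.6, -1.5]
gripper_width: 0.507
grasp_force: 40.8
```

>>> jog_arm(
  moves=[0, 0, 0.05, 0, 0, 0, 0.2, 0, 0, 0.05, 0, 0, 0, 0.2, 0, 0, 0, 0, 0, 0, 0.2, 0, 0, 0, 0, 0, 0, 0.2, 0, 0, 0, 0, 0, 0, 0.2, 0, 0, 0, 0, 0, 0, 0.2, 0, 0, 0, 0, 0, 0, 0.2, 0, 0, 0, 0, 0, 0, 0.2],
)

```text
t: 48.07
eef_pos: [0.4527, -0.0252, 0.0518]
tool_rot: [-0.0, 1.0, 0.0, 0.001]
contact_force: [-3.9, 0.4, 14.2]
gripper_width: 0.508
grasp_force: 42.2
```

Firm contact with the floor. I release and rise.

>>> jog_arm(
  moves=[0, 0, 0, 0, 0, 0, 0.52, 0, 0, 0, 0, 0, 0, 0.54, 0, 0, 0, 0, 0, 0, 0.56, 0, 0, 0, 0, 0, 0, 0.58, 0, 0, 0, 0, 0, 0, 0.6, 0, 0, 0, 0, 0, 0, 0.64, 0, 0, 0, 0, 0, 0, 0.7, 0, 0, 0, 0, 0, 0, 0.75],
)

```text
t: 48.73
eef_pos: [0.4521, -0.0254, 0.0506]
tool_rot: [0.0, 1.0, 0.0, -0.0]
contact_force: [0.3, 0.8, -0.2]
gripper_width: 0.749
grasp_force: 0.0
```

>>> jog_arm(
  moves=[0, 0, 0, 0, 0, 0, 0.8, 0, 0, -0.3, 0, 0, 0, 0.8, 0, 0, -0.6, 0, 0, 0, 0.8, 0, 0, -1, 0, 0, 0, 0.8, 0, 0, -1, 0, 0, 0, 0.8, 0, 0, -1, 0, 0, 0, 0.8, 0, 0, -1, 0, 0, 0, 0.8, 0, 0, -1, 0, 0, 0, 0.8],
)

```text
t: 49.4
eef_pos: [0.4519, -0.0255, 0.1701]
tool_rot: [0.0, 1.0, 0.0, 0.0]
contact_force: [0.5, 0.1, -0.3]
gripper_width: 0.798
grasp_force: 0.0
```

>>> jog_arm(
  moves=[0, 0, -1, 0, 0, 0, 0.8, 0, 0, -1, 0, 0, 0, 0.8, 0, 0, -1, 0, 0, 0, 0.8, 0, 0, -1, 0, 0, 0, 0.8, 0, 0, -1, 0, 0, 0, 0.8, 0, 0, 0, 0, 0, 0, 0.8, 0, 0, 0, 0, 0, 0, 0.8, 0, 0, 0, 0, 0, 0, 0.8],
)

```text
t: 50.07
eef_pos: [0.4515, -0.0254, 0.2683]
tool_rot: [0.0, 1.0, 0.0, -0.0]
contact_force: [-0.4, -0.7, 0.5]
gripper_width: 0.799
grasp_force: 0.0
```

Run:
```python
from h import *
c=cam('wrist');cv2.imwrite('pics/w14.png',c['color'])
o=get_obs();X=o['eef_pos'];print(o['t'],X,o['contact_force'])
print([proj(c,(.452,-.026,z)).round() for z in(.006,.111)],[proj(c,(.5203,-.038,z)).round() for z in(.006,.096)])
```

```text
50.1167 [ 0.45132026 -0.02545967  0.2679147 ] [-0.45266892  0.42071902  0.37059344]
[array([255., 154.]), array([255., 172.])] [array([264., 103.]), array([266., 104.])]
```

View pics/w14.png

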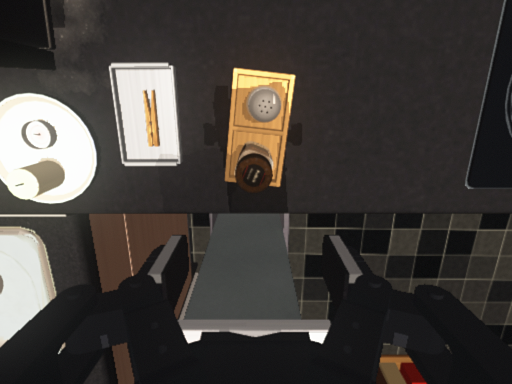

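All five things are in place. The shaker is at (264,104) and the jar at (254,170), both matching upright projections. The peg is at (151,118), and the tea light (40,134) and pillar (22,183) are in the dish.

```bash
python3 -c "
from station import *
print(hand_in())"
```

```text
the job is handed in; nothing more can be done
None
```

The job is handed in: in the last view all five things were in their places and upright or flat as asked, with the mug and tumbler never touched, at about 50 s of the 136 s (no verdict was returned); I viewed 17 pictures, over the limit of 14.

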